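Get the white charger from behind the speakers and webcam

TASK

The white charger lies hemmed in on top of the PC, between and behind the two speakers and the webcam. Without tipping or dropping anything, move both speakers and the webcam aside onto the grey mouse mat and only then lay the white charger flat in the empty compartment of the blue kit tray. After that put both speakers and the webcam back where each of them stood on the PC, speakers facing as before, and leave the black charger where it is.

Things in the scene. Friction and masses are not known exactly. Their poses are not given: they have to be found in the camera images.
- dial_speaker_center (a point): speaker with a round silver volume dial (25 mm across, 6 mm high) on its top: the speaker is a black box 66 mm deep (x), 60 mm wide (y) and 92 mm high with a silver front panel and a silver strip along the front edge of its top; about 350 g, on the flat lid of the PC (lid 90 mm above the desk). This point is its centre, half-way up (46 mm above its underside); x points out of its back, so its silver front looks along -x; z up
- dial_speaker_front (a point): middle of the silver front panel of the speaker with the dial, 33 mm ahead of its centre (along its -x) at the same height; its axes are those of the speaker
- plain_speaker_center (a point): speaker with a plain top, no dial: the speaker is a black box 66 mm deep (x), 60 mm wide (y) and 92 mm high with a silver front panel and a silver strip along the front edge of its top; about 350 g, on the flat lid of the PC (lid 90 mm above the desk). This point is its centre, half-way up (46 mm above its underside); x points out of its back, so its silver front looks along -x; z up
- plain_speaker_front (a point): middle of the silver front panel of the plain speaker, 33 mm ahead of its centre (along its -x) at the same height; its axes are those of the speaker
- webcam_head (a point): webcam, 96 mm high, about 200 g: black bell foot 64 mm across, short ribbed neck 14 mm thick, and a dark blue upright round head 44 mm across and 40 mm high (from 56 to 96 mm above its underside) with its lens looking along -x. This point is the centre of the head, 76 mm above the underside and straight above the middle of the foot; z up. It stands on the lid of the PC and is best gripped by its head, from any side
- white_charger_center (a point): white wall charger without cable, 40 mm (its x) by 60 mm (its y), 30 mm high, lying flat on the lid of the PC with gaps of only about 5 to 18 mm to the things around it, prongs folded into its top; about 100 g. This point is its centre, 15 mm above its underside; z up
- black_charger_center (a point): black wall charger of the same shape and size, lying on the lid of the PC farther back; it stays. This point is its centre; z up
- tray_empty (a point): centre of the floor (3 mm above the desk) of the empty compartment of the blue open kit tray. The compartment is 107 mm long (x) and 112 mm wide (y) inside, its walls are 3 mm thick and their tops 22 mm above this floor; x and y run along its walls. The tray is fixed; its other compartment, on the +x side, holds a grey travel mouse and a dongle
- mouse_mat: grey mouse mat with a black edge, 250 mm (x) by 210 mm (y), 3 mm thick, fixed flat on the desk; origin at the middle of its underside, axes along its edges. The mat and the tray lie to the left and right of the PC, either way round
- pc_case: grey slim desktop PC lying flat on the desk, fixed, 320 mm (x) by 260 mm (y), 90 mm high, flat lid with a patch of vent holes near its front edge; origin at the middle of its underside, x from its front to its back, z up. The speakers, the webcam, both chargers and a red flash stick (near the lid's front right corner, it is not needed) are on its lid
There are look-alikes about, which are no part of the job. What is shaped like the part that bears dial_speaker_center but orange is not meant.

How it is judged:
On the way, in this order (a step that is already met when the one before it is completed fails the run):
1. both speakers and the webcam stand upright on the mouse mat, let go, and the white charger still lies on the PC where it was (within 40 mm) (x of dial_speaker_center in the frame of mouse_mat between -0.125 and 0.125 m and y of dial_speaker_center in the frame of mouse_mat between -0.105 and 0.105 m and z of dial_speaker_center in the frame of mouse_mat between 0.043 and 0.055 m and angle between each of dial_speaker_center, plain_speaker_center, webcam_head's own z axis and vertical below 0.12 rad and contact force between each of dial_speaker, plain_speaker, webcam and the fingers below 0.1 N and x of plain_speaker_center in the frame of mouse_mat between -0.125 and 0.125 m and y of plain_speaker_center in the frame of mouse_mat between -0.105 and 0.105 m and z of plain_speaker_center in the frame of mouse_mat between 0.043 and 0.055 m and x of webcam_head in the frame of mouse_mat between -0.125 and 0.125 m and y of webcam_head in the frame of mouse_mat between -0.105 and 0.105 m and z of webcam_head in the frame of mouse_mat between 0.073 and 0.085 m and linear speed of each of dial_speaker, plain_speaker, webcam below 0.03 m/s and distance of white_charger_center from where it was at the start of the episode below 0.04 m), for 0.2 s.
2. the white charger lies flat in the empty compartment of the tray, let go (x of white_charger_center in the frame of tray_empty between -0.036 and 0.036 m and y of white_charger_center in the frame of tray_empty between -0.038 and 0.038 m and z of white_charger_center in the frame of tray_empty between 0.009 and 0.021 m and angle between white_charger_center's own z axis and vertical below 0.15 rad and contact force between white_charger and the fingers below 0.1 N and linear speed of white_charger below 0.03 m/s), for 0.2 s.
At the end, for the whole second after the job is handed in: White charger flat on the floor of the tray's empty compartment; speakers and webcam upright within 15 mm of where each stood, speaker fronts within 20 mm of where they were; black charger within 20 mm of its place; all let go and at rest (all of step 2 and distance of each of dial_speaker_center, plain_speaker_center, webcam_head from where it was at the start of the episode below 0.015 m and distance of each of dial_speaker_front, plain_speaker_front, black_charger_center from where it was at the start of the episode below 0.02 m and angle between each of dial_speaker_center, plain_speaker_center, webcam_head's own z axis and vertical below 0.1 rad and contact force between each of dial_speaker, plain_speaker, webcam and the fingers below 0.1 N and linear speed of each of dial_speaker, plain_speaker, webcam below 0.03 m/s); the robot touches nothing.
It fails at once if a speaker or the webcam tipped by more than 40 degrees (angle between any of dial_speaker_center, plain_speaker_center, webcam_head's own z axis and vertical above 0.7 rad).
It fails at once if a speaker, the webcam or the white charger dropped (falling free faster than 0.8 m/s, as from more than 30 mm) ((linear speed of dial_speaker above 0.8 m/s and contact force between dial_speaker and the fingers below 0.05 N) or (linear speed of plain_speaker above 0.8 m/s and contact force between plain_speaker and the fingers below 0.05 N) or (linear speed of webcam above 0.8 m/s and contact force between webcam and the fingers below 0.05 N) or (linear speed of white_charger above 0.8 m/s and contact force between white_charger and the fingers below 0.05 N)).
It fails at once if the black charger pushed more than 40 mm (distance of black_charger_center from where it was at the start of the episode above 0.04 m).
It also fails if it takes over 141 s, if anything falls off the work surface, if the arm or the gripper's body presses on something with over 40 N, if the wrist force passes 120 N, or if a joint passes its speed limit or range.

ROBOT

A 6-joint arm with a two-finger parallel gripper is mounted at the origin on the work surface. World frame = base frame: x ahead of the robot, y to its left, z up, the work surface at z = 0. Lengths are in m, angles in rad, forces in N, time in s.
With the tool pointing down it reaches from about 0.325 to 0.85 m from the base axis. Payload 4.4 kg.
Tool frame: the origin (TCP) lies at the very end of the fingers, on their centre line; the grasp point (between the pads) lies ctrl.tcp_to_grasp behind it (ctrl.tcp_to_grasp is the distance from the TCP to the grasp point, in m); z points along the fingers, x is the direction in which the jaws open and shut, and the axes are right-handed (so a half turn about z gives the same grasp; the last joint's range is limited). The gripper opens to 94 mm and grips with 3 to 60 N. Pads are 16 mm wide; open, the fingers measure 119 mm over their backs; the gripper's body (75 mm by 177 mm) begins 78 mm behind the grasp point.
Start: joints at [-1.286, 0.207, 1.542, -0, 1.393, -0.15], TCP at [0.243, -0.521, 0.205] pointing down, gripper open.
Joint ranges: [-2.73, 2.73], [-0.86, 2.22], [0.23, 2.46], [-1.11, 4.25], [0.08, 2.63], [-2.82, 2.82]. Speed limits (rad/s): [2.79, 2.79, 3.14, 3.14, 3.14, 3.14].

INTERFACE

Orientations are given as a unit quaternion [w, x, y, z].
In Python, from bench import ctrl gives the robot as it stands.
- The arm moves only by the tool step_arm, never from a script. Its arguments are lists of equal length, an entry for each row: "offset": the shift along the tool's x, y, z in cm, a list of three; "turn": the turn about the tool's z in rad; "jaw": the finger opening in cm, from 0 to 9.4. In form: {"offset": [[dx, dy, dz], ...], "turn": [turn, ...], "jaw": [jaw, ...]}. A call has 1 to 10 rows; each row is the pose to reach, as a shift and turn from the pose commanded when the call began, along the tool's axes at that moment; what a row does not reach only later rows make up. A row lasts 1/8 s, in which the tool goes at most 62.5 mm and 10.7 degrees, less where a joint would pass 70% of its speed; a pose out of reach is approached as far as the arm can. A call with a gripper value outside its range is refused whole. The fingers move at their own pace and stop on an object; the grip force is fixed at half the most. Time passes only in rows, so rows that repeat a pose let the fingers close. It gives the time, the measured TCP pose, the force and the opening at its end, in the units of the state.
- ctrl.state(): the state, without advancing time (a new reading comes with each control period).
- ctrl.read_camera(name): name is "scene" or "top" or "wrist"; returns (picture, depth): 400x640x3 uint8, blue, green, red; 400x640 float32, m along the optical axis (not along the pixel's ray), 0 where there is no reading.
- ctrl.camera_info(name): a dict with "fovy" (degrees; the focal length in pixels is half the picture's height over the tangent of half this angle, whatever the lens; pixels are square), "cx", "cy" (the principal point, pixels), "dist_coeffs" ([k1, k2, p1, p2, k3] as OpenCV has them; the pictures are not rectified), "R" (3x3) and "t" (3): a world point X has camera coordinates R X + t. Camera axes: x right, y down, z forward; pixel columns grow to the right and rows downward; lengths in m; the calibration is good to about 2 mm. A picture is of the moment at which its call begins: read the wrist's pose just before it. camera_info takes no time and is no camera call; for the wrist camera it gives the pose at the moment of the call.
- ctrl.finish_job(): hands the job in, once; it reports no verdict.
The state is a dict: "time": time; "joint_positions": joint angles; "joint_velocities": joint speeds; "joint_torque": joint torques, N m; "tool_pos": TCP position; "ee_rot": TCP orientation; "force": force on the tool from outside, world axes, zero at the start; "wrist_torque": the same for the moment, N m; "opening": opening from 0.0 (shut) to 1.0 (fully open).
Only numpy, scipy, OpenCV 4.12 (cv2) and the standard library are available. Lean on these libraries where they do the work, as an engineer would, in place of code of your own. Each camera call takes 0.05 s, during which the arm holds its last target.

## Working session

There is one attempt and no reset: what is moved stays moved. The work goes in short steps, Python scripts to look and compute and a tool call to move; the robot and the scene stay as the last step left them, time stands still between calls to the robot, and variables do not carry over. Pictures are saved under pics/ and viewed, and the job is handed in when it is done.

Besides the shell and the picture viewer there is one more tool, called after "Emit:" in YAML: its name, and indented under it one key for each argument. step_arm: Moves the arm, as the interface text tells. Its arguments: {"type":"object","properties":{"offset":{"type":"array"},"turn":{"type":"array"},"jaw":{"type":"array"}},"required":["offset","turn","jaw"]}

```bash
mkdir -p pics; ls
python3 - <<'E'
from bench import ctrl
import cv2,numpy as np
s=ctrl.state();print(s['time'],s['tool_pos'],s['ee_rot'],s['opening'],ctrl.tcp_to_grasp)
for n in['scene','top']:
    im,d=ctrl.read_camera(n);cv2.imwrite(f'pics/{n}0.png',im);np.savez(f'{n}0.npz',im=im,d=d)
    c=ctrl.camera_info(n);print(n,c)
E
```

```text
pics
0.0 [ 0.24250093 -0.5205176   0.20433478] [-7.18314499e-04  8.43242200e-01 -5.37532696e-01 -8.22598744e-04] 0.9978952921980713 0.0188
scene {'fovy': 51.21727000697949, 'cx': 317.6028321775467, 'cy': 197.28037967068988, 'dist_coeffs': array([-0.03627159,  0.        ,  0.        ,  0.        ,  0.        ]), 'R': array([[ 0.36792189,  0.92984142, -0.0053308 ],
       [ 0.65840749, -0.26455994, -0.70463296],
       [-0.65660723,  0.25574005, -0.70955195]]), 't': array([-0.15781736, -0.26597407,  1.47686324])}
top {'fovy': 50.06838992605769, 'cx': 322.4839789292443, 'cy': 204.15213480569122, 'dist_coeffs': array([-0.0815148,  0.       ,  0.       ,  0.       ,  0.       ]), 'R': array([[-9.14111167e-03, -9.99957170e-01, -1.44878378e-03],
       [-9.97248114e-01,  9.22292455e-03, -7.35604284e-02],
       [ 7.35706398e-02,  7.72372801e-04, -9.97289709e-01]]), 't': array([-0.01791639,  0.51015675,  1.44375758])}
```

View pics/scene0.png

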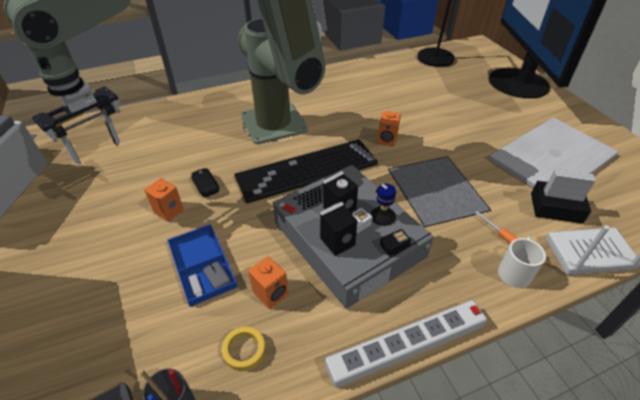

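View pics/top0.png

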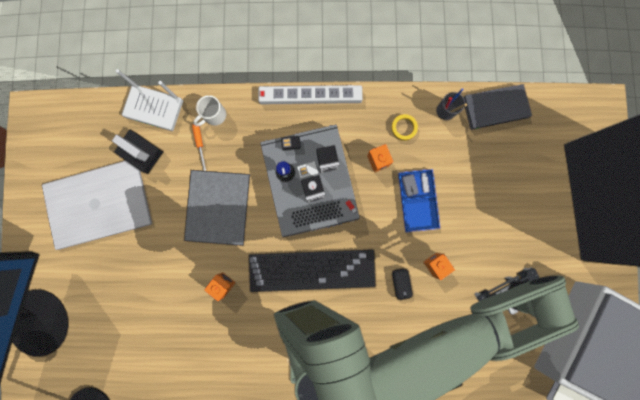

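```bash
cat > h.py <<'E'
from bench import ctrl
import cv2,numpy as np
def K(c,h=400):
    f=h/2/np.tan(np.radians(c['fovy'])/2);return np.array([[f,0,c['cx']],[0,f,c['cy']],[0,0,1.]])
def ray(c,uv,z):
    uv=np.asarray(uv,float).reshape(-1,1,2)
    n=cv2.undistortPoints(uv,K(c),c['dist_coeffs']).reshape(-1,2)
    d=np.c_[n,np.ones(len(n))]@c['R'];o=-c['R'].T@c['t']
    return o+d*((z-o[2])/d[:,2])[:,None]
def cloud(c,d):
    v,u=np.mgrid[0:400,0:640];n=cv2.undistortPoints(np.stack([u,v],-1).reshape(-1,1,2).astype(float),K(c),c['dist_coeffs']).reshape(400,640,2)
    P=np.dstack([n,np.ones((400,640))])*d[...,None]
    return (P-c['t'])@c['R']
def proj(c,X):
    r,_=cv2.Rodrigues(c['R']);return cv2.projectPoints(np.asarray(X,float).reshape(-1,1,3),r,c['t'],K(c),c['dist_coeffs'])[0].reshape(-1,2)
E
python3 - <<'E'
from h import *
z=np.load('top0.npz');im=z['im'];c=ctrl.camera_info('top')
cv2.imwrite('pics/top0crop.png',cv2.resize(im[110:260,175:450],None,fx=2.9,fy=2.9,interpolation=cv2.INTER_CUBIC)[:, :800])
P=cloud(c,z['d']);
for uv in [(310,180),(285,171),(216,207),(418,215),(300,300)]: print(uv,P[uv[1],uv[0]])
# mat by colour
hsv=cv2.cvtColor(im,cv2.COLOR_BGR2HSV)
b=cv2.inRange(hsv,(100,120,40),(130,255,255));
def rects(m,name,zz,lim):
    cs,_=cv2.findContours(m,cv2.RETR_EXTERNAL,cv2.CHAIN_APPROX_NONE)
    for k in cs:
        if cv2.contourArea(k)<lim: continue
        X=ray(c,k[:,0],zz)[:,:2].astype(np.float32)
        print(name,k[:,0].min(0),k[:,0].max(0),cv2.minAreaRect(X))
b[:,:380]=0
rects(b,'blue',.025,300)
g=cv2.inRange(hsv,(0,0,30),(180,70,150));r=np.zeros_like(g);r[165:250,180:255]=g[165:250,180:255]
rects(r,'mat',.003,300)
hz=((P[...,2]>.075)&(P[...,2]<.105)).astype(np.uint8)*255;hz[:,:250]=0;hz[:,370:]=0;hz[250:]=0
hz=cv2.morphologyEx(hz,cv2.MORPH_CLOSE,np.ones((15,15)))
rects(hz,'pc',.09,2000)
E
```

```text
(310, 180) [0.57237374 0.01469787 0.17965586]
(285, 171) [0.59968007 0.09033898 0.18746441]
(216, 207) [0.50451614 0.34645759 0.00484216]
(418, 215) [ 0.47072419 -0.35391573 -0.00280148]
(300, 300) [0.18392288 0.05713294 0.00225027]
blue [399 170] [438 231] ((0.5210126638412476, -0.35097843408584595), (0.20180626213550568, 0.11619707942008972), 5.653640270233154)
mat [184 170] [249 245] ((0.5045830011367798, 0.34531277418136597), (0.20964489877223969, 0.25061002373695374), 84.85884094238281)
pc [260 125] [359 237] ((0.5844537615776062, 0.020136088132858276), (0.3258618414402008, 0.259927898645401), 12.868885040283203)
```

View pics/top0crop.png

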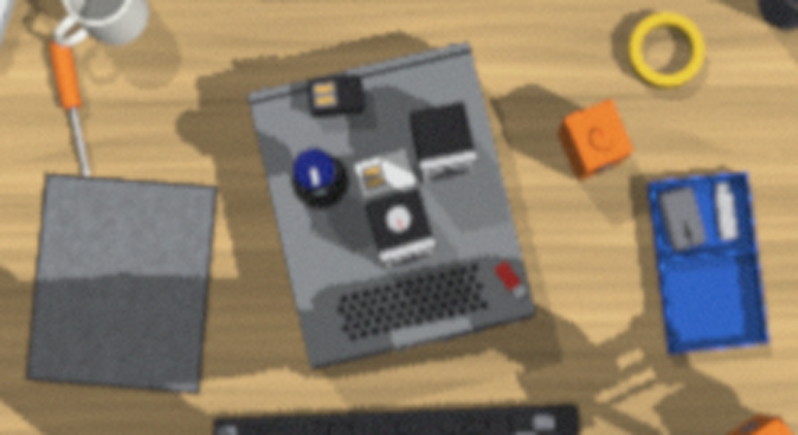

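```bash
cat >> h.py <<'E'
def quatR(q):
    from scipy.spatial.transform import Rotation as R
    return R.from_quat([q[1],q[2],q[3],q[0]]).as_matrix()
def go(tx,ty,tz,yaw):
    "offset cm/turn to bring TCP to tx,ty,tz with tool-x yaw (deg, mod 180)"
    s=ctrl.state();R=quatR(s['ee_rot']);p=s['tool_pos']
    o=R.T@(np.array([tx,ty,tz])-p)*100
    y=np.degrees(np.arctan2(R[1,0],R[0,0]));d=(yaw-y+90)%180-90
    print('t',round(s['time'],2),'tcp',np.round(p,4),'yaw',round(y,2),'q6',round(s['joint_positions'][5],2),'open',round(s['opening']*94,1),'F',np.round(s['force'],1))
    print('  -> offset',np.round(o,2),'turn',round(-np.radians(d),3),'rows',round(max(np.linalg.norm(o)/6.25,abs(d)/10.7),1))
E
python3 - <<'E'
from h import *
go(.50,.02,.40,-77)
print(ctrl.camera_info('wrist'))
E
```

```text
t 0.1 tcp [ 0.2425 -0.5205  0.2044] yaw -65.03 q6 -0.15 open 93.8 F [-0.7  0.1  0.3]
  -> offset [-38.17 -46.17 -19.47] turn 0.209 rows 10.1
{'fovy': 64.41305521941311, 'cx': 317.6108028444626, 'cy': 198.90746357788828, 'dist_coeffs': array([-0.04575623,  0.        ,  0.        ,  0.        ,  0.        ]), 'R': array([[ 0.42244041, -0.90638768, -0.0023397 ],
       [-0.86932342, -0.40589381,  0.28200534],
       [-0.25655584, -0.1170965 , -0.95940998]]), 't': array([-0.57448697, -0.03083   ,  0.39217283])}
```

Emit:
step_arm:
  offset:
    - [-3.8,-4.6,-5]
    - [-7.6,-9.2,-9]
    - [-11.4,-13.8,-12]
    - [-15.3,-18.5,-15]
    - [-19.1,-23,-17]
    - [-23,-27.7,-19.5]
    - [-26.8,-32.3,-19.5]
    - [-30.6,-37,-19.5]
    - [-34.4,-41.6,-19.5]
    - [-38.2,-46.2,-19.5]
  turn: [0.02,0.04,0.06,0.08,0.1,0.12,0.14,0.16,0.18,0.21]
  jaw: [9.4,9.4,9.4,9.4,9.4,9.4,9.4,9.4,9.4,9.4]

```text
time: 1.35
tool_pos: [0.4901, -0.0002, 0.4001]
ee_rot: [0.0, 0.782, -0.623, 0.0]
force: [0.2, -0.1, 0.3]
opening: 1.001
```

Emit:
step_arm:
  offset:
    - [0,0,0]
    - [0,0,0]
    - [0,0,0]
  turn: [0,0,0]
  jaw: [9.4,9.4,9.4]

```text
time: 1.72
tool_pos: [0.4893, -0.0035, 0.4001]
ee_rot: [0.0, 0.782, -0.624, -0.0]
force: [-0.2, -0.1, -0.0]
opening: 1.001
```

Run:
```python
from h import *
import pickle
go(.50,.02,.40,-77)
c=ctrl.camera_info('wrist');im,d=ctrl.read_camera('wrist');pickle.dump((c,im,d),open('w1.pkl','wb'))
cv2.imwrite('pics/w1.png',im)
```

```text
t 1.73 tcp [ 0.4893 -0.0035  0.4001] yaw -77.19 q6 1.16 open 94.1 F [-0.2 -0.1 -0. ]
  -> offset [-2.06 -1.57  0.01] turn -0.003 rows 0.4
```

View pics/w1.png

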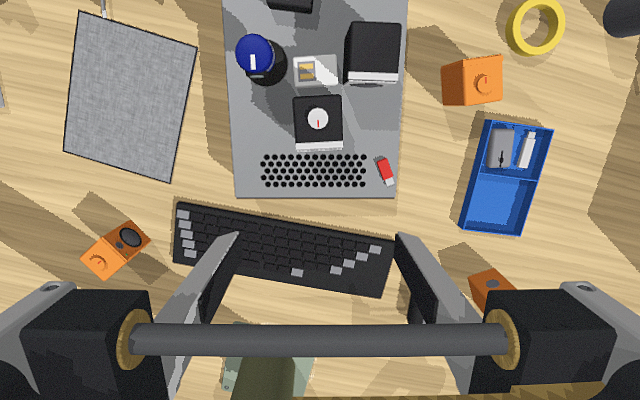

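Emit:
step_arm:
  offset:
    - [-2,-4.5,1]
    - [-4,-9,2]
    - [-4.2,-9.3,2]
    - [-4.2,-9.3,2]
    - [-4.2,-9.3,2]
  turn: [0,0,0,0,0]
  jaw: [9.4,9.4,9.4,9.4,9.4]

```text
time: 2.4
tool_pos: [0.5704, 0.0583, 0.3814]
ee_rot: [-0.0, 0.782, -0.624, 0.001]
force: [0.1, -0.5, -0.2]
opening: 0.999
```

Run:
```python
from h import *
import pickle
go(.58,.02,.38,-77)
c=ctrl.camera_info('wrist');im,d=ctrl.read_camera('wrist');pickle.dump((c,im,d),open('w2.pkl','wb'))
cv2.imwrite('pics/w2.png',im)
P=cloud(c,d);z=P[...,2]
print('lid',np.median(z[(z>.07)&(z<.11)]),'table',np.median(z[(abs(z)<.02)]))
hsv=cv2.cvtColor(im,cv2.COLOR_BGR2HSV)
m=((z>.17)&(z<.2)).astype(np.uint8)
n,l,st,_=cv2.connectedComponentsWithStats(m)
for i in range(1,n):
    if st[i][4]>200:
        q=P[l==i];print(st[i],np.median(q[:,2]),cv2.minAreaRect(q[:,:2].astype(np.float32)),q.mean(0))
```

```text
t 2.4 tcp [0.5704 0.0583 0.3814] yaw -77.16 q6 1.3 open 93.9 F [ 0.1 -0.5 -0.2]
  -> offset [ 3.95 -0.08  0.15] turn -0.003 rows 0.6
lid 0.08993663158377987 table 0.00027477593781026943
[ 381  105   56   59 2914] 0.18179214899583257 ((0.6425411701202393, -0.036861956119537354), (0.06745458394289017, 0.059829358011484146), 11.214731216430664) [ 0.64322865 -0.03525695  0.1815235 ]
[ 271  117   38   39 1118] 0.18556309632581336 ((0.6086222529411316, 0.09973948448896408), (0.045942746102809906, 0.04304718226194382), 24.027355194091797) [0.6101166  0.09984151 0.18476342]
[ 327  171   49   55 2516] 0.18176388020272272 ((0.5492682456970215, 0.009023312479257584), (0.06756716221570969, 0.06014370918273926), 15.883506774902344) [0.55163233 0.01000465 0.18205495]
```

View pics/w2.png

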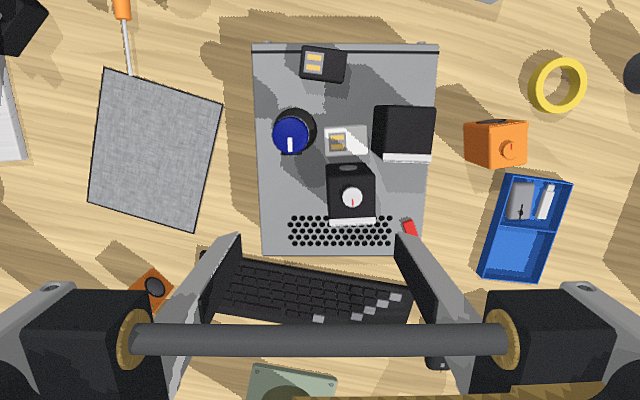

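Run:
```python
from h import *
import pickle
c,im,d=pickle.load(open('w2.pkl','rb'));P=cloud(c,d);z=P[...,2]
cv2.imwrite('pics/w2crop.png',cv2.resize(im[30:260,230:460],None,fx=2.6,fy=2.6,interpolation=cv2.INTER_CUBIC))
hsv=cv2.cvtColor(im,cv2.COLOR_BGR2HSV)
m=((z>.112)&(z<.128)).astype(np.uint8)
n,l,st,_=cv2.connectedComponentsWithStats(m)
for i in range(1,n):
    if st[i][4]>100:
        q=P[l==i];print(st[i],np.median(q[:,2]),cv2.minAreaRect(q[:,:2].astype(np.float32)),q.mean(0))
def fit(name,m):
    m=cv2.morphologyEx(m.astype(np.uint8),cv2.MORPH_CLOSE,np.ones((5,5)))
    n,l,st,_=cv2.connectedComponentsWithStats(m);i=1+np.argmax(st[1:,4]);q=P[l==i]
    print(name,st[i],cv2.minAreaRect(q[:,:2].astype(np.float32)))
Y=P[...,1]
fit('mat',(abs(z-.003)<.006)&(hsv[...,1]<50)&(Y>.15))
fit('pc',(z>.08)&(z<.2)&(Y<.25)&(Y>-.14))
b=cv2.inRange(hsv,(100,120,40),(130,255,255))>0
fit('trayall',b&(Y<-.2))
fit('trayfloor-empty',b&(Y<-.2)&(abs(z-.003)<.004)&(P[...,0]<.52))
q=P[b&(Y>.05)&(z>.178)&(z<.19)];print('head top',q.mean(0),cv2.minEnclosingCircle(q[:,:2].astype(np.float32)))
```

```text
[ 299   45   49   38 1503] 0.11989352872401665 ((0.7038986682891846, 0.08109516650438309), (0.04005475342273712, 0.06029798835515976), 5.507029056549072) [0.70358593 0.08109013 0.11982593]
[373 105   8  51 104] 0.12024248008026966 ((0.6369954943656921, -0.008701751008629799), (0.06637269258499146, 0.0035686539486050606), 9.667884826660156) [ 0.63768111 -0.00788986  0.12002316]
[ 324  125   44   31 1228] 0.12006044767279533 ((0.6134527921676636, 0.02738410234451294), (0.038968466222286224, 0.06020217016339302), 16.930150985717773) [0.61407124 0.02768017 0.11994074]
mat [   87    67   137   166 15788] ((0.517412006855011, 0.2687433063983917), (0.36797764897346497, 0.2898446321487427), 86.16744232177734)
pc [  251    43   189   213 36532] ((0.5882376432418823, 0.005329594016075134), (0.32022207975387573, 0.29521170258522034), 12.916548728942871)
trayall [ 476  173   97  111 5796] ((0.5282350778579712, -0.17107060551643372), (0.5043590664863586, 0.21862339973449707), 87.20533752441406)
trayfloor-empty [ 484  226   63   53 2343] ((0.5203437209129333, -0.16646772623062134), (0.5345497727394104, 0.12391438335180283), 74.91792297363281)
head top [0.61185332 0.09999942 0.18527024] ((0.6096816658973694, 0.10039401054382324), 0.02207227423787117)
```

View pics/w2crop.png

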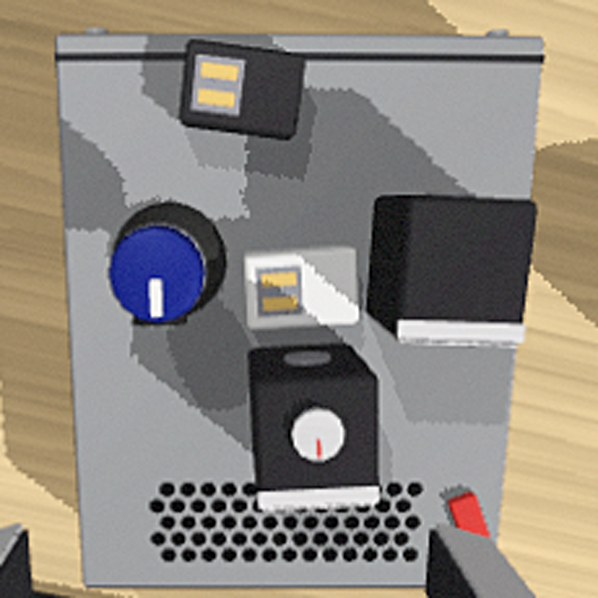

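Run:
```python
from h import *
go(.6097,.1004,.30,-77)
go(.6097,.1004,.147,-77)
```

```text
t 2.45 tcp [0.5705 0.0584 0.3816] yaw -77.16 q6 1.3 open 94.2 F [ 0.7 -0.8 -0.3]
  -> offset [-3.23 -4.75  8.16] turn -0.003 rows 1.6
t 2.45 tcp [0.5705 0.0584 0.3816] yaw -77.16 q6 1.3 open 94.2 F [ 0.7 -0.8 -0.3]
  -> offset [-3.24 -4.72 23.46] turn -0.003 rows 3.9
```

Emit:
step_arm:
  offset:
    - [-1.6,-2.4,4]
    - [-3.2,-4.7,8]
    - [-3.2,-4.7,12]
    - [-3.2,-4.7,16]
    - [-3.2,-4.7,20]
    - [-3.2,-4.7,23.4]
    - [-3.2,-4.7,23.4]
    - [-3.2,-4.7,23.4]
  turn: [0,0,0,0,0,0,0,0]
  jaw: [7.5,7.5,7.5,7.5,7.5,7.5,7.5,7.5]

```text
time: 3.45
tool_pos: [0.6107, 0.1009, 0.1485]
ee_rot: [-0.001, 0.782, -0.623, 0.001]
force: [0.1, 0.0, 0.0]
opening: 0.797
```

Run:
```python
from h import *
go(.6097,.1004,.147,-77)
im,d=ctrl.read_camera('wrist');cv2.imwrite('pics/w3.png',im)
```

```text
t 3.45 tcp [0.6107 0.1009 0.1485] yaw -77.1 q6 1.37 open 74.9 F [0.1 0.  0. ]
  -> offset [0.02 0.11 0.15] turn -0.002 rows 0.0
```

View pics/w3.png

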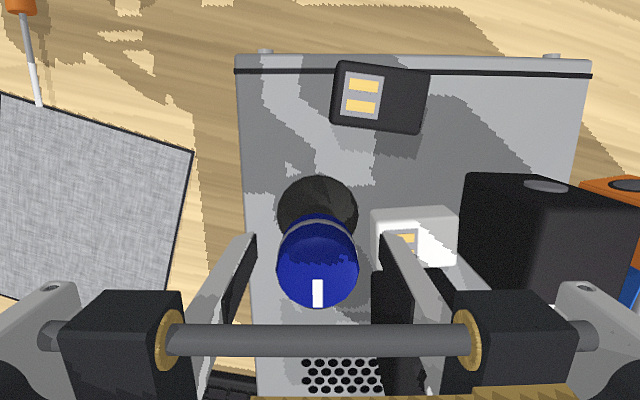

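The webcam head (318,262) sits centred between the fingertips (245 and 390); the charger and speakers are clear. I'll grip it.

Emit:
step_arm:
  offset:
    - [0,0.1,0.1]
    - [0,0.1,0.1]
    - [0,0.1,0.1]
    - [0,0.1,0.1]
    - [0,0.1,0.1]
    - [0,0.1,0.1]
  turn: [0,0,0,0,0,0]
  jaw: [3.5,3.5,3.5,3.5,3.5,3.5]

```text
time: 4.25
tool_pos: [0.6087, 0.101, 0.1456]
ee_rot: [-0.0, 0.782, -0.623, 0.0]
force: [-0.6, 0.0, 2.2]
opening: 0.462
```

Run:
```python
from h import *
go(.5001,.2955,.26,-77)
go(.5001,.2955,.061,-77)
```

```text
t 4.25 tcp [0.6087 0.101  0.1456] yaw -77.07 q6 1.37 open 43.4 F [-0.6  0.   2.2]
  -> offset [-21.39   6.23 -11.45] turn -0.001 rows 4.0
t 4.25 tcp [0.6087 0.101  0.1456] yaw -77.07 q6 1.37 open 43.4 F [-0.6  0.   2.2]
  -> offset [-21.39   6.24   8.45] turn -0.001 rows 3.8
```

Emit:
step_arm:
  offset:
    - [0,0,-2]
    - [0,0,-6]
    - [0,0,-10]
    - [-4,1,-11]
    - [-8,2.3,-11]
    - [-12,3.5,-11]
    - [-16,4.7,-11]
    - [-20,5.8,-11]
    - [-21.4,6.2,-11]
    - [-21.4,6.2,-11]
  turn: [0,0,0,0,0,0,0,0,0,0]
  jaw: [3.5,3.5,3.5,3.5,3.5,3.5,3.5,3.5,3.5,3.5]

```text
time: 5.5
tool_pos: [0.5, 0.2961, 0.2558]
ee_rot: [-0.0, 0.783, -0.622, 0.0]
force: [0.3, -1.0, -1.3]
opening: 0.461
```

Run:
```python
from h import *
import pickle
go(.5001,.2955,.059,-77)
c=ctrl.camera_info('wrist');im,d=ctrl.read_camera('wrist');cv2.imwrite('pics/w4.png',im);pickle.dump((c,im,d),open('w4.pkl','wb'))
```

```text
t 5.5 tcp [0.5    0.2961 0.2558] yaw -76.97 q6 1.73 open 43.4 F [ 0.3 -1.  -1.3]
  -> offset [ 0.04  0.02 19.68] turn 0.001 rows 3.1
```

View pics/w4.png

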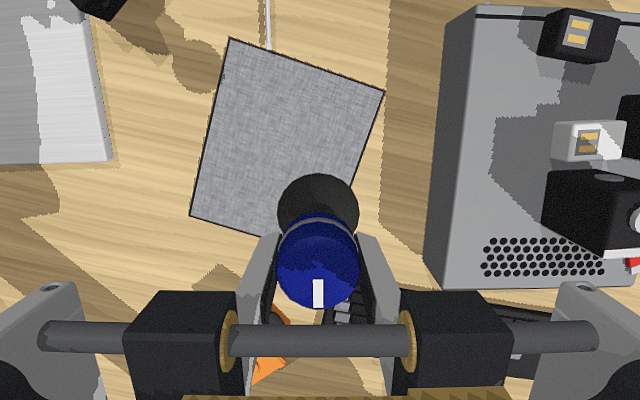

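Run:
```python
from h import *
import pickle
c,im,d=pickle.load(open('w4.pkl','rb'))
X=ray(c,[(230,38),(385,91),(190,216)],.003)[:,:2];print(X)
ex=X[0]-X[2];ey=X[0]-X[1];print(np.linalg.norm(ex),np.linalg.norm(ey),np.degrees(np.arctan2(ex[1],ex[0])),(X[1]+X[2])/2)
```

```text
[[0.63547063 0.43898804]
 [0.61776221 0.23254964]
 [0.38876497 0.45945794]]
0.24755342674687197 0.20719652903084343 -4.743134980085567 [0.50326359 0.34600379]
```

Emit:
step_arm:
  offset:
    - [0,0,5]
    - [0,0,10]
    - [0,0,15]
    - [0,0,18]
    - [0,0,19.2]
    - [0,0,19.6]
    - [0,0,19.6]
  turn: [0,0,0,0,0,0,0]
  jaw: [3.5,3.5,3.5,3.5,3.5,3.5,3.5]

```text
time: 6.42
tool_pos: [0.5017, 0.2958, 0.0607]
ee_rot: [-0.001, 0.782, -0.623, 0.001]
force: [0.5, -0.2, -1.7]
opening: 0.461
```

Emit:
step_arm:
  offset:
    - [0,0,0]
    - [0,0,0.05]
  turn: [0,0]
  jaw: [3.5,3.5]

```text
time: 6.68
tool_pos: [0.501, 0.2961, 0.06]
ee_rot: [-0.001, 0.782, -0.623, 0.001]
force: [0.0, 1.1, -1.8]
opening: 0.464
```

Emit:
step_arm:
  offset:
    - [0,0,0.1]
    - [0,0,0.15]
    - [0,0,0.15]
  turn: [0,0,0]
  jaw: [3.5,3.5,3.5]

```text
time: 7.05
tool_pos: [0.5007, 0.296, 0.0585]
ee_rot: [-0.0, 0.782, -0.623, 0.0]
force: [-1.4, -1.2, 5.6]
opening: 0.466
```

Contact (5.6 N up): release and rise.

Emit:
step_arm:
  offset:
    - [0,0,-0.05]
    - [0,0,-0.05]
    - [0,0,-0.05]
    - [0,0,-3]
    - [0,0,-8]
    - [0,0,-13]
    - [0,0,-18]
    - [0,0,-22]
    - [0,0,-22]
  turn: [0,0,0,0,0,0,0,0,0]
  jaw: [6.5,7,7.5,7.5,7.5,7.5,7.5,8,8]

```text
time: 8.18
tool_pos: [0.5025, 0.2967, 0.2819]
ee_rot: [-0.004, 0.782, -0.623, 0.002]
force: [0.3, 0.7, -0.2]
opening: 0.851
```

Run:
```python
from h import *
import pickle
go(.5493,.0090,.28,-74.1)
go(.5493,.0090,.14,-74.1)
c=ctrl.camera_info('wrist');im,d=ctrl.read_camera('wrist');cv2.imwrite('pics/w5.png',im);pickle.dump((c,im,d),open('w5.pkl','wb'))
```

```text
t 8.18 tcp [0.5025 0.2967 0.2819] yaw -77.06 q6 1.73 open 80.0 F [ 0.3  0.7 -0.2]
  -> offset [29.09  1.89  0.13] turn -0.052 rows 4.7
t 8.18 tcp [0.5025 0.2967 0.2819] yaw -77.06 q6 1.73 open 80.0 F [ 0.3  0.7 -0.2]
  -> offset [29.11  2.01 14.13] turn -0.052 rows 5.2
```

View pics/w5.png

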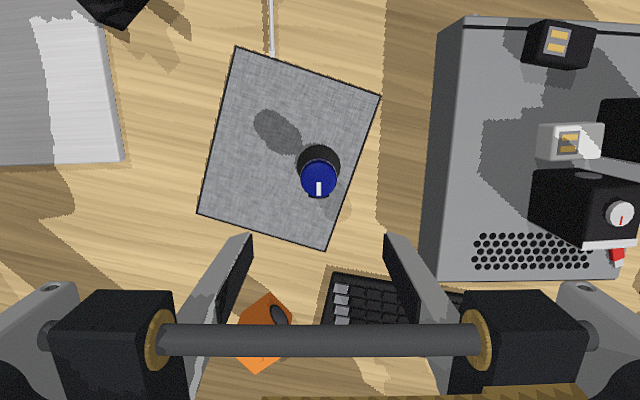

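Emit:
step_arm:
  offset:
    - [4,0.3,-2]
    - [9,0.6,-2]
    - [14,1,-2]
    - [19,1.3,-2]
    - [24,1.6,-2]
    - [29,1.9,-2]
    - [29.1,2,-2]
    - [29.1,2,-2]
    - [29.1,2,-2]
  turn: [0,-0.01,-0.02,-0.03,-0.04,-0.05,-0.052,-0.052,-0.052]
  jaw: [8.5,8.5,8.5,8.5,8.5,8.5,8.5,8.5,8.5]

```text
time: 9.35
tool_pos: [0.5453, 0.0089, 0.2964]
ee_rot: [0.0, 0.799, -0.602, -0.001]
force: [-0.8, 0.2, -0.0]
opening: 0.901
```

```bash
cat >> h.py <<'E'
def tops(lo,hi,P,amin=200):
    z=P[...,2];m=((z>lo)&(z<hi)).astype(np.uint8);m=cv2.erode(m,np.ones((3,3),np.uint8))
    n,l,st,_=cv2.connectedComponentsWithStats(m)
    for i in range(1,n):
        if st[i][4]>amin:
            q=P[l==i];r=cv2.minAreaRect(q[:,:2].astype(np.float32));print('uv',st[i][:2]+st[i][2:4]//2,'z',round(np.median(q[:,2]),4),'c',np.round(r[0],4),'size',np.round(r[1],4),'ang',round(r[2],1),'mean',np.round(q.mean(0)[:2],4))
E
python3 - <<'E'
from h import *
import pickle
go(.5493,.0090,.14,-74.1)
c=ctrl.camera_info('wrist');im,d=ctrl.read_camera('wrist');cv2.imwrite('pics/w6.png',im);pickle.dump((c,im,d),open('w6.pkl','wb'))
P=cloud(c,d);P[300:]=0
tops(.177,.186,P);tops(.115,.125,P)
E
```

```text
t 9.35 tcp [0.5453 0.0089 0.2964] yaw -73.99 q6 1.15 open 84.7 F [-0.8  0.2 -0. ]
  -> offset [ 0.12 -0.41 15.64] turn 0.002 rows 2.5
uv [397 105] z 0.1819 c [ 0.6425 -0.0366] size [0.065  0.0575] ang 11.0 mean [ 0.6432 -0.0361]
uv [318 188] z 0.1818 c [0.5498 0.0092] size [0.0636 0.0575] ang 16.0 mean [0.5501 0.0092]
uv [292  19] z 0.12 c [0.702  0.0806] size [0.036  0.0583] ang 7.7 mean [0.7008 0.079 ]
uv [318 116] z 0.1201 c [0.6134 0.0275] size [0.0373 0.0578] ang 16.0 mean [0.6136 0.0272]
```

View pics/w6.png

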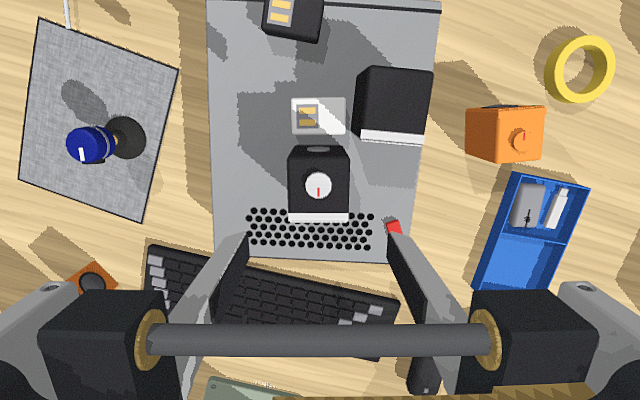

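Emit:
step_arm:
  offset:
    - [0.1,-0.4,4]
    - [0.1,-0.4,8]
    - [0.1,-0.4,12]
    - [0.1,-0.4,15]
    - [0.1,-0.4,15.6]
    - [0.1,-0.4,15.6]
    - [0.1,-0.4,15.6]
    - [0.1,-0.4,15.6]
    - [0.1,-0.4,15.6]
    - [0.1,-0.4,15.6]
  turn: [0,0,0,0,0,0,0,0,0,0]
  jaw: [8.5,8.5,8.5,8.5,8.5,8.5,5,5,5,5]

```text
time: 10.65
tool_pos: [0.5504, 0.0092, 0.1426]
ee_rot: [-0.001, 0.798, -0.602, -0.0]
force: [-1.9, 4.8, 5.8]
opening: 0.64
```

Run:
```python
from h import *
go(.4384,.3913,.053,-74)
```

```text
t 10.65 tcp [0.5504 0.0092 0.1426] yaw -74.09 q6 1.15 open 60.2 F [-1.9  4.8  5.8]
  -> offset [-39.8    0.32   9.05] turn -0.002 rows 6.5
```

Emit:
step_arm:
  offset:
    - [0,0,0]
    - [0,0,0]
  turn: [0,0]
  jaw: [5,5]

```text
time: 10.9
tool_pos: [0.5504, 0.0092, 0.1426]
ee_rot: [-0.001, 0.798, -0.602, -0.0]
force: [-1.7, 4.9, 5.8]
opening: 0.639
```

Emit:
step_arm:
  offset:
    - [0,0,-2]
    - [0,0,-6]
    - [0,0,-10]
    - [-2,0,-12]
    - [-6,0,-12]
    - [-11,0.1,-12]
    - [-16,0.1,-12]
    - [-21,0.2,-12]
    - [-26,0.2,-12]
    - [-31,0.3,-12]
  turn: [0,0,0,0,0,0,0,0,0,0]
  jaw: [5,5,5,5,5,5,5,5,5,5]

```text
time: 12.15
tool_pos: [0.4611, 0.3056, 0.2598]
ee_rot: [0.001, 0.798, -0.603, 0.0]
force: [0.6, -0.5, -5.0]
opening: 0.636
```

Emit:
step_arm:
  offset:
    - [-4,0,0]
    - [-8,0,0]
    - [-8.8,0,0]
    - [-8.8,0,0]
    - [-8.8,0,0]
  turn: [0,0,0,0,0]
  jaw: [5,5,5,5,5]

```text
time: 12.78
tool_pos: [0.4383, 0.3883, 0.2608]
ee_rot: [0.001, 0.798, -0.603, 0.0]
force: [-0.1, 0.2, -3.7]
opening: 0.633
```

Run:
```python
from h import *
go(.4384,.3913,.0545,-74)
c=ctrl.camera_info('wrist');im,d=ctrl.read_camera('wrist');cv2.imwrite('pics/w7.png',im)
```

```text
t 12.78 tcp [0.4383 0.3883 0.2608] yaw -74.16 q6 1.87 open 59.5 F [-0.1  0.2 -3.7]
  -> offset [-0.31 -0.1  20.63] turn -0.003 rows 3.3
```

View pics/w7.png

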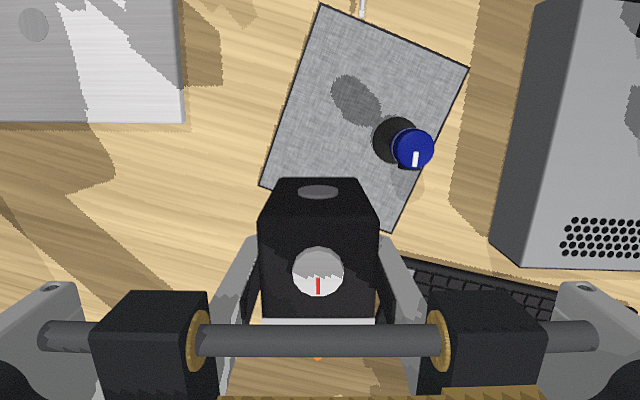

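Emit:
step_arm:
  offset:
    - [0,0,5]
    - [0,0,10]
    - [0,0,15]
    - [0,0,18.5]
    - [0,0,20]
    - [0,0,20.3]
    - [0,0,20.3]
    - [0,0,20.3]
  turn: [0,0,0,0,0,0,0,0]
  jaw: [5,5,5,5,5,5,5,5]

```text
time: 13.82
tool_pos: [0.4395, 0.3906, 0.0604]
ee_rot: [-0.002, 0.798, -0.602, 0.001]
force: [-0.5, -0.0, -4.0]
opening: 0.634
```

Emit:
step_arm:
  offset:
    - [0,0,0.1]
    - [0,0,0.2]
    - [0,0,0.2]
  turn: [0,0,0]
  jaw: [5,5,5]

```text
time: 14.2
tool_pos: [0.4378, 0.3897, 0.0563]
ee_rot: [0.0, 0.798, -0.602, -0.0]
force: [-0.4, 0.5, -3.3]
opening: 0.635
```

Emit:
step_arm:
  offset:
    - [0,0,0.1]
    - [0,0,0.1]
  turn: [0,0]
  jaw: [5,5]

```text
time: 14.45
tool_pos: [0.438, 0.3897, 0.0556]
ee_rot: [-0.0, 0.798, -0.602, 0.0]
force: [-1.1, -1.6, -1.1]
opening: 0.636
```

Emit:
step_arm:
  offset:
    - [0,0,0]
    - [0,0,0]
    - [0,0,0]
    - [0,0,-3]
    - [0,0,-8]
    - [0,0,-13]
    - [0,0,-18]
    - [0,0,-23]
    - [0,0,-24]
    - [0,0,-24]
  turn: [0,0,0,0,0,0,0,0,0,0]
  jaw: [7.5,8,8,8.2,8.5,8.5,8.5,8.5,8.5,8.5]

```text
time: 15.7
tool_pos: [0.4381, 0.3897, 0.2954]
ee_rot: [-0.0, 0.798, -0.602, 0.0]
force: [0.4, -0.5, -0.7]
opening: 0.905
```

Run:
```python
from h import *
go(.6425,-.0367,.29,-79)
c=ctrl.camera_info('wrist');im,d=ctrl.read_camera('wrist');cv2.imwrite('pics/w8.png',im)
P=cloud(c,d);P[300:]=0
tops(.090,.103,P)
```

```text
t 15.7 tcp [0.4381 0.3897 0.2954] yaw -74.09 q6 1.87 open 85.0 F [ 0.4 -0.5 -0.7]
  -> offset [46.61 -7.97  0.54] turn 0.086 rows 7.6
uv [407 147] z 0.0987 c [0.5018 0.2963] size [0.0399 0.0396] ang 63.9 mean [0.5019 0.2972]
uv [318 175] z 0.095 c [0.4376 0.389 ] size [0.0627 0.057 ] ang 15.8 mean [0.4387 0.3892]
```

View pics/w8.png

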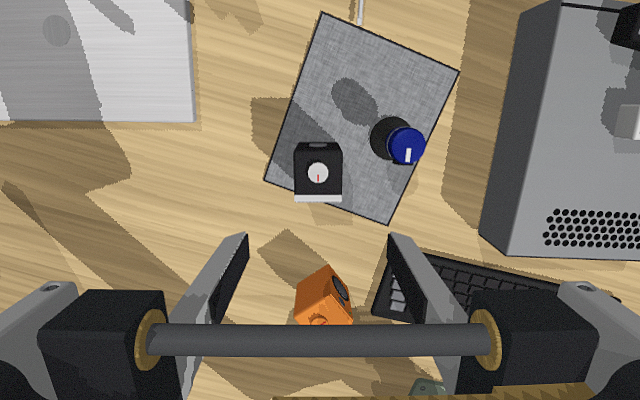

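Emit:
step_arm:
  offset:
    - [4,-0.7,0]
    - [9,-1.5,0]
    - [14,-2.4,0]
    - [19,-3.2,0]
    - [24,-4.1,0]
    - [29,-5,0]
    - [34,-5.8,0]
    - [39,-6.7,0]
    - [44,-7.5,0]
    - [46.6,-8,0]
  turn: [0,0.01,0.02,0.03,0.04,0.05,0.06,0.07,0.08,0.086]
  jaw: [8.5,8.5,8.5,8.5,8.5,8.5,8.5,8.5,8.5,8.5]

```text
time: 17.0
tool_pos: [0.642, -0.0386, 0.2917]
ee_rot: [0.001, 0.771, -0.637, -0.003]
force: [-0.0, 0.1, 1.0]
opening: 0.903
```

Emit:
step_arm:
  offset:
    - [0,0,0]
    - [0,0,0]
  turn: [0,0]
  jaw: [8.5,8.5]

```text
time: 17.25
tool_pos: [0.642, -0.0349, 0.2946]
ee_rot: [0.0, 0.772, -0.636, -0.001]
force: [-0.4, 0.5, 0.3]
opening: 0.904
```

Run:
```python
from h import *
import pickle
go(.6425,-.0367,.14,-79)
c=ctrl.camera_info('wrist');im,d=ctrl.read_camera('wrist');cv2.imwrite('pics/w9.png',im);pickle.dump((c,im,d),open('w9.pkl','wb'))
P=cloud(c,d);P[300:]=0
tops(.177,.186,P);tops(.115,.125,P)
```

```text
t 17.25 tcp [ 0.642  -0.0349  0.2946] yaw -78.93 q6 1.19 open 85.0 F [-0.4  0.5  0.3]
  -> offset [ 0.21 -0.03 15.46] turn 0.001 rows 2.5
uv [320 192] z 0.1818 c [ 0.6434 -0.037 ] size [0.0652 0.0576] ang 11.0 mean [ 0.6447 -0.0363]
uv [224 105] z 0.12 c [0.7041 0.0802] size [0.0379 0.0583] ang 5.6 mean [0.704  0.0799]
uv [260 192] z 0.1199 c [0.6146 0.0272] size [0.0376 0.0574] ang 16.1 mean [0.6153 0.0273]
```

View pics/w9.png

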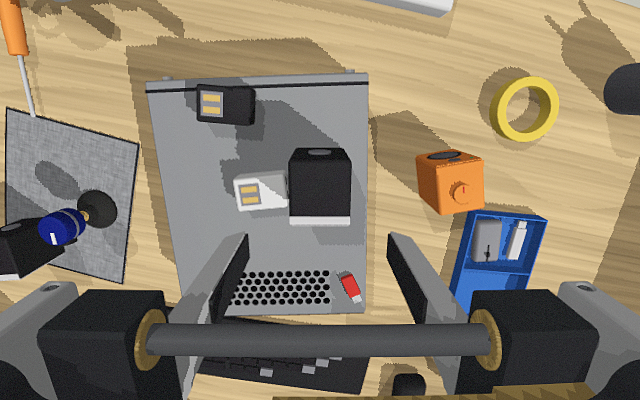

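Emit:
step_arm:
  offset:
    - [0.2,0,4]
    - [0.2,-0.1,8]
    - [0.2,-0.1,12]
    - [0.2,-0.1,15]
    - [0.2,-0.1,15.4]
    - [0.2,-0.1,15.4]
    - [0.2,-0.1,15.4]
    - [0.2,-0.1,15.4]
    - [0.2,-0.1,15.4]
    - [0.2,-0.1,15.4]
  turn: [0,0,0,0,0,0,0,0,0,0]
  jaw: [8.5,8.5,8.5,8.5,8.5,8.5,8.5,5,5,5]

```text
time: 18.55
tool_pos: [0.6442, -0.0373, 0.142]
ee_rot: [-0.001, 0.771, -0.636, -0.0]
force: [-1.2, 3.6, 3.1]
opening: 0.634
```

Emit:
step_arm:
  offset:
    - [0,0,0]
    - [0,0,0]
  turn: [0,0]
  jaw: [5,5]

```text
time: 18.8
tool_pos: [0.6442, -0.0373, 0.1419]
ee_rot: [-0.001, 0.772, -0.636, -0.0]
force: [-1.3, 5.0, 5.4]
opening: 0.639
```

Run:
```python
from h import *
go(.578,.379,.26,-79)
```

```text
t 18.8 tcp [ 0.6442 -0.0373  0.1419] yaw -79.0 q6 1.19 open 60.1 F [-1.3  5.   5.4]
  -> offset [-42.15  -1.45 -11.75] turn 0.0 rows 7.0
```

Emit:
step_arm:
  offset:
    - [0,0,-2]
    - [0,0,-6]
    - [0,0,-10]
    - [-2,-0.1,-12]
    - [-6,-0.2,-12]
    - [-11,-0.4,-12]
    - [-16,-0.6,-12]
    - [-21,-0.7,-12]
    - [-26,-0.9,-12]
    - [-31,-1.1,-12]
  turn: [0,0,0,0,0,0,0,0,0,0]
  jaw: [5,5,5,5,5,5,5,5,5,5]

```text
time: 20.05
tool_pos: [0.5941, 0.2702, 0.2601]
ee_rot: [0.001, 0.772, -0.636, -0.0]
force: [0.5, -0.4, -2.6]
opening: 0.639
```

Emit:
step_arm:
  offset:
    - [-5,-0.2,0]
    - [-9,-0.3,0]
    - [-11.1,-0.4,0]
    - [-11.1,-0.4,0]
    - [-11.1,-0.4,0]
    - [-11.1,-0.4,0]
  turn: [0,0,0,0,0,0]
  jaw: [5,5,5,5,5,5]

```text
time: 20.8
tool_pos: [0.5792, 0.3761, 0.2614]
ee_rot: [0.0, 0.771, -0.637, 0.0]
force: [-0.1, -0.6, -3.4]
opening: 0.635
```

Run:
```python
from h import *
go(.578,.379,.0549,-79)
c=ctrl.camera_info('wrist');im,d=ctrl.read_camera('wrist');cv2.imwrite('pics/w10.png',im)
```

```text
t 20.8 tcp [0.5792 0.3761 0.2614] yaw -79.14 q6 1.83 open 59.7 F [-0.1 -0.6 -3.4]
  -> offset [-0.32  0.06 20.65] turn -0.002 rows 3.3
```

View pics/w10.png

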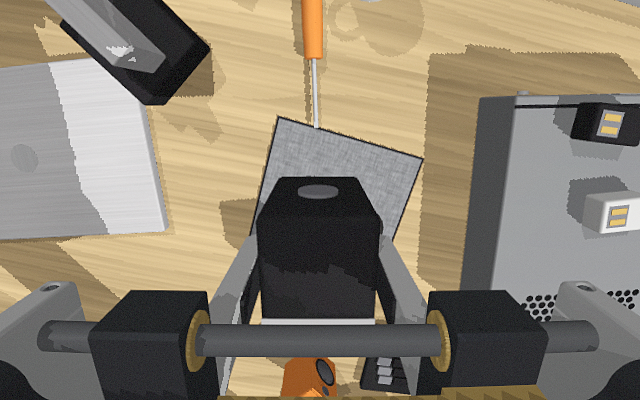

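Emit:
step_arm:
  offset:
    - [0,0.5,5]
    - [0,1,10]
    - [0,1,15]
    - [0,1,18.5]
    - [0,1,20]
    - [0,1,20.3]
    - [0,1,20.4]
    - [0,1,20.4]
  turn: [0,0,0,0,0,0,0,0]
  jaw: [5,5,5,5,5,5,5,5]

```text
time: 21.85
tool_pos: [0.5702, 0.3766, 0.0595]
ee_rot: [-0.002, 0.772, -0.636, 0.001]
force: [-0.5, -0.4, -2.7]
opening: 0.637
```

Emit:
step_arm:
  offset:
    - [0,0,0.1]
    - [0,0,0.2]
    - [0,0,0.2]
  turn: [0,0,0]
  jaw: [5,5,5]

```text
time: 22.22
tool_pos: [0.5686, 0.376, 0.0553]
ee_rot: [0.0, 0.772, -0.636, -0.0]
force: [0.2, -0.7, -3.6]
opening: 0.632
```

Emit:
step_arm:
  offset:
    - [0,0,0.1]
    - [0,0,0.1]
  turn: [0,0]
  jaw: [5,5]

```text
time: 22.48
tool_pos: [0.5688, 0.376, 0.0549]
ee_rot: [-0.0, 0.772, -0.636, 0.0]
force: [-1.7, -0.3, 1.5]
opening: 0.633
```

Emit:
step_arm:
  offset:
    - [0,0,0]
    - [0,0,0]
    - [0,0,0]
    - [0,0,-3]
    - [0,0,-8]
    - [0,0,-13]
    - [0,0,-18]
    - [0,0,-23]
    - [0,0,-24]
    - [0,0,-24]
  turn: [0,0,0,0,0,0,0,0,0,0]
  jaw: [7.5,8,8,8.2,8.5,8.5,8.5,8.5,8.5,8.5]

```text
time: 23.72
tool_pos: [0.5689, 0.376, 0.2945]
ee_rot: [-0.0, 0.772, -0.636, 0.0]
force: [0.4, -0.7, 0.2]
opening: 0.901
```

Run:
```python
from h import *
go(.6140,.0273,.20,-73.5)
c=ctrl.camera_info('wrist');im,d=ctrl.read_camera('wrist');cv2.imwrite('pics/w11.png',im)
P=cloud(c,d);P[300:]=0
tops(.090,.103,P)
tops(.113,.125,P)
```

```text
t 23.73 tcp [0.5689 0.376  0.2945] yaw -79.01 q6 1.84 open 84.7 F [ 0.4 -0.7  0.2]
  -> offset [35.09  2.23  9.44] turn -0.096 rows 5.8
uv [318 175] z 0.0948 c [0.5686 0.3752] size [0.0627 0.0571] ang 10.9 mean [0.5693 0.3755]
uv [369 236] z 0.0986 c [0.5044 0.2961] size [0.0391 0.0387] ang 49.9 mean [0.5054 0.297 ]
uv [289 268] z 0.095 c [0.4378 0.3886] size [0.0639 0.057 ] ang 15.8 mean [0.4396 0.3886]
uv [595 114] z 0.1199 c [0.7038 0.0828] size [0.0376 0.0598] ang 6.7 mean [0.7035 0.0846]
uv [604 198] z 0.1198 c [0.6143 0.0292] size [0.0381 0.0599] ang 17.3 mean [0.6144 0.0313]
```

View pics/w11.png

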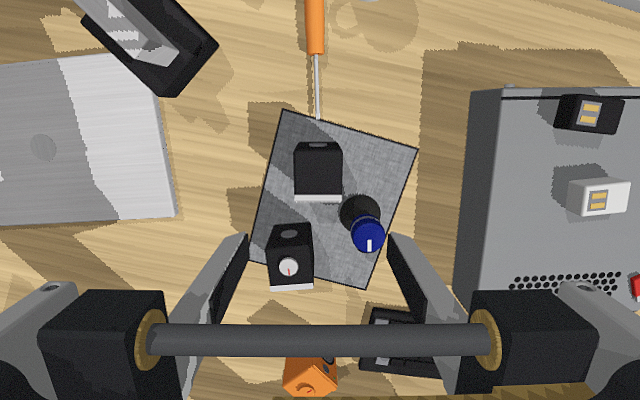

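Emit:
step_arm:
  offset:
    - [5,0.3,0]
    - [10,0.6,0]
    - [15,1,0]
    - [20,1.3,0]
    - [25,1.6,2]
    - [30,2,5]
    - [34,2.2,8]
    - [35.1,2.2,9.4]
    - [35.1,2.2,9.4]
    - [35.1,2.2,9.4]
  turn: [0,-0.02,-0.04,-0.06,-0.08,-0.09,-0.092,-0.092,-0.092,-0.092]
  jaw: [8.5,8.5,8.5,8.5,8.5,8.5,8.5,8.5,8.5,8.5]

```text
time: 25.02
tool_pos: [0.6144, 0.0286, 0.2009]
ee_rot: [-0.0, 0.8, -0.599, 0.0]
force: [-0.3, 0.3, 0.2]
opening: 0.9
```

Run:
```python
from h import *
go(.6140,.0273,.095,-73.8)
c=ctrl.camera_info('wrist');im,d=ctrl.read_camera('wrist');cv2.imwrite('pics/w12.png',im)
P=cloud(c,d);P[300:]=0
tops(.113,.125,P)
```

```text
t 25.02 tcp [0.6144 0.0286 0.2009] yaw -73.66 q6 1.19 open 84.6 F [-0.3  0.3  0.2]
  -> offset [ 0.12  0.08 10.59] turn 0.003 rows 1.7
uv [285  80] z 0.12 c [0.7037 0.0809] size [0.0382 0.0579] ang 5.4 mean [0.7037 0.0804]
uv [318 203] z 0.1199 c [0.6149 0.0278] size [0.0382 0.0578] ang 16.8 mean [0.6154 0.0279]
```

View pics/w12.png

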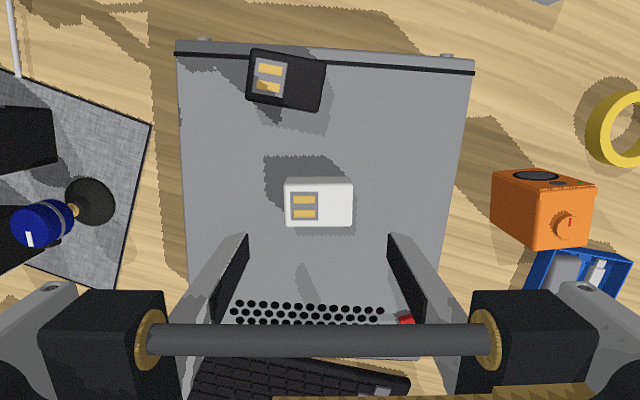

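Emit:
step_arm:
  offset:
    - [0.1,0,4]
    - [0.1,0,8]
    - [0.1,0,10]
    - [0.1,0,10.5]
    - [0.1,0,10.5]
    - [0.1,0,10.5]
    - [0.1,0,10.5]
    - [0.1,0,10.5]
    - [0.1,0,10.5]
    - [0.1,0,10.5]
  turn: [0,0,0,0,0,0,0,0,0,0]
  jaw: [8.5,8.5,8.5,8.5,8.5,8.5,5,5,5,5]

```text
time: 26.32
tool_pos: [0.6145, 0.0265, 0.0957]
ee_rot: [-0.0, 0.8, -0.6, 0.0]
force: [-0.9, 1.2, 1.9]
opening: 0.637
```

Run:
```python
from h import *
go(.4767,-.3554,.15,-84.3)
```

```text
t 26.32 tcp [0.6145 0.0265 0.0957] yaw -73.74 q6 1.19 open 59.9 F [-0.9  1.2  1.9]
  -> offset [32.8  23.91 -5.45] turn 0.184 rows 6.6
```

Emit:
step_arm:
  offset:
    - [0,0,-3]
    - [0,0,-7]
    - [2,1.5,-11]
    - [6,4.4,-13]
    - [10,7.3,-13]
    - [14,10.2,-13]
    - [18,13.1,-13]
    - [22,16,-13]
    - [26,19,-13]
    - [30,21.9,-13]
  turn: [0,0,0,0.02,0.04,0.06,0.08,0.11,0.14,0.17]
  jaw: [5,5,5,5,5,5,5,5,5,5]

```text
time: 27.58
tool_pos: [0.487, -0.3245, 0.2248]
ee_rot: [0.0, 0.746, -0.666, -0.0]
force: [0.3, -0.7, -0.8]
opening: 0.635
```

Emit:
step_arm:
  offset:
    - [0,0,0]
    - [0,0,0]
  turn: [0,0]
  jaw: [5,5]

```text
time: 27.82
tool_pos: [0.4878, -0.3226, 0.2248]
ee_rot: [-0.0, 0.746, -0.666, -0.001]
force: [-0.0, -0.2, -0.7]
opening: 0.637
```

Run:
```python
from h import *
import pickle
go(.4767,-.3554,.15,-84.3)
c=ctrl.camera_info('wrist');im,d=ctrl.read_camera('wrist');cv2.imwrite('pics/w13.png',im);pickle.dump((c,im,d),open('w13.pkl','wb'))
```

```text
t 27.82 tcp [ 0.4878 -0.3226  0.2248] yaw -83.5 q6 0.72 open 59.9 F [-0.  -0.2 -0.7]
  -> offset [3.14 1.47 7.47] turn 0.014 rows 1.3
```

View pics/w13.png

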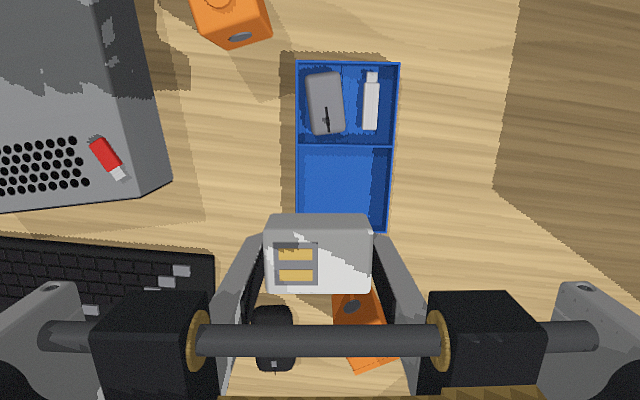

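Run:
```python
from h import *
import pickle
c,im,d=pickle.load(open('w13.pkl','rb'))
print(ray(c,[(297,60),(400,63),(296,146),(392,147),(387,232)],.025)[:,:2])
cv2.imwrite('pics/w13c.png',cv2.resize(im[50:240,280:420],None,fx=3,fy=3))
P=cloud(c,d)
for uv in [(344,180),(300,200),(380,200),(342,120)]:print(uv,P[uv[1],uv[0]])
```

```text
[[ 0.61517762 -0.28577534]
 [ 0.62550276 -0.40017165]
 [ 0.5200942  -0.29385968]
 [ 0.53205765 -0.40747299]
 [ 0.42401771 -0.42053135]]
(344, 180) [ 0.48057739 -0.35859915  0.00233   ]
(300, 200) [ 0.56901519 -0.31472875  0.40387362]
(380, 200) [ 0.4596368  -0.40923704  0.00392594]
(342, 120) [ 0.5560052  -0.34448647  0.02002306]
```

View pics/w13c.png

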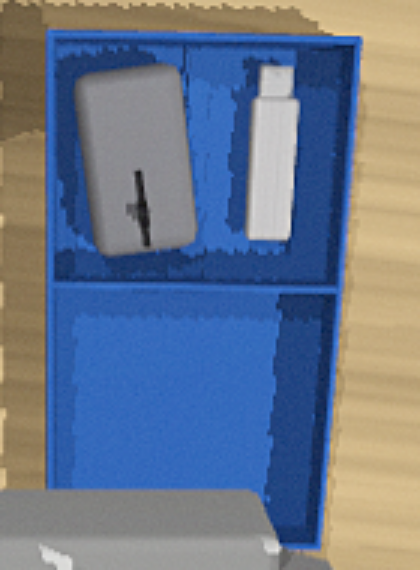

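Run:
```python
from h import *
go(.473,-.357,.0090,-84.3)
```

```text
t 27.88 tcp [ 0.4881 -0.3221  0.2249] yaw -83.43 q6 0.72 open 59.9 F [ 0.6 -0.3 -0.9]
  -> offset [ 3.32  1.9  21.59] turn 0.015 rows 3.5
```

Emit:
step_arm:
  offset:
    - [1.7,1,4]
    - [3.3,1.9,8]
    - [3.3,1.9,13]
    - [3.3,1.9,17]
    - [3.3,1.9,19.5]
    - [3.3,1.9,20.8]
    - [3.3,1.9,21.2]
    - [3.3,1.9,21.4]
    - [3.3,1.9,21.4]
    - [3.3,1.9,21.4]
  turn: [0.01,0.015,0.015,0.015,0.015,0.015,0.015,0.015,0.015,0.015]
  jaw: [5,5,5,5,5,5,5,5,5,5]

```text
time: 29.12
tool_pos: [0.4735, -0.3587, 0.0123]
ee_rot: [0.0, 0.741, -0.671, 0.001]
force: [0.5, -0.6, -1.5]
opening: 0.633
```

Emit:
step_arm:
  offset:
    - [0,0,0.05]
    - [0,0,0.1]
  turn: [0,0]
  jaw: [5,5]

```text
time: 29.38
tool_pos: [0.473, -0.3582, 0.0105]
ee_rot: [0.0, 0.741, -0.671, 0.0]
force: [0.1, 0.5, -1.6]
opening: 0.638
```

Emit:
step_arm:
  offset:
    - [0,0,0.1]
    - [0,0,0.15]
    - [0,0,0.15]
  turn: [0,0,0]
  jaw: [5,5,5]

```text
time: 29.75
tool_pos: [0.4729, -0.358, 0.0087]
ee_rot: [-0.0, 0.741, -0.671, -0.0]
force: [-0.4, 0.2, -1.3]
opening: 0.638
```

Emit:
step_arm:
  offset:
    - [0,0,0.05]
    - [0,0,0]
    - [0,0,0]
    - [0,0,0]
    - [0,0,-3]
    - [0,0,-8]
    - [0,0,-13]
    - [0,0,-18]
    - [0,0,-21]
    - [0,0,-21]
  turn: [0,0,0,0,0,0,0,0,0,0]
  jaw: [5,6.4,6.9,7.1,7.1,7.1,8,8.5,8.5,8.5]

```text
time: 31.0
tool_pos: [0.4745, -0.3596, 0.2222]
ee_rot: [0.0, 0.741, -0.671, 0.004]
force: [-0.3, -0.1, -0.2]
opening: 0.906
```

Run:
```python
from h import *
go(.5686,.3755,.29,-79)
c=ctrl.camera_info('wrist');im,d=ctrl.read_camera('wrist');cv2.imwrite('pics/w14.png',im)
P=cloud(c,d);P[300:]=0
tops(.029,.037,P)
```

```text
t 31.0 tcp [ 0.4745 -0.3596  0.2222] yaw -84.34 q6 0.68 open 85.2 F [-0.3 -0.1 -0.2]
  -> offset [-72.18 -16.65  -7.11] turn -0.093 rows 11.9
uv [315 178] z 0.0329 c [ 0.4737 -0.3589] size [0.0367 0.0571] ang 6.1 mean [ 0.4738 -0.3593]
```

View pics/w14.png

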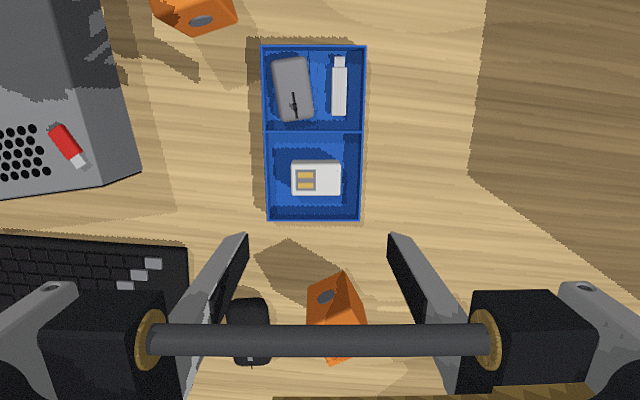

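Emit:
step_arm:
  offset:
    - [-4,-0.9,-3]
    - [-10,-2.3,-7]
    - [-16,-3.7,-7]
    - [-22,-5.1,-7]
    - [-28,-6.5,-7]
    - [-34,-7.8,-7]
    - [-40,-9.2,-7]
    - [-46,-10.6,-7]
    - [-52,-12,-7]
    - [-58,-13.4,-7]
  turn: [0,-0.01,-0.02,-0.03,-0.04,-0.05,-0.06,-0.07,-0.08,-0.09]
  jaw: [8.5,8.5,8.5,8.5,8.5,8.5,8.5,8.5,8.5,8.5]

```text
time: 32.3
tool_pos: [0.5475, 0.232, 0.2854]
ee_rot: [0.002, 0.771, -0.637, -0.001]
force: [1.7, -1.0, 0.5]
opening: 0.904
```

Run:
```python
from h import *
go(.5688,.376,.29,-79)
```

```text
t 32.3 tcp [0.5475 0.232  0.2854] yaw -79.16 q6 1.64 open 85.0 F [ 1.7 -1.   0.5]
  -> offset [-13.75  -4.79  -0.49] turn -0.003 rows 2.3
```

Emit:
step_arm:
  offset:
    - [-5,-1.7,0]
    - [-10,-3.5,0]
    - [-13.7,-4.8,0]
    - [-13.7,-4.8,0]
    - [-13.7,-4.8,0]
    - [-13.7,-4.8,0]
  turn: [0,0,0,0,0,0]
  jaw: [8.5,8.5,8.5,8.5,8.5,8.5]

```text
time: 33.05
tool_pos: [0.5702, 0.3723, 0.2881]
ee_rot: [0.001, 0.77, -0.638, -0.0]
force: [-0.3, -0.0, 0.2]
opening: 0.902
```

Run:
```python
from h import *
go(.5688,.376,.0549,-79)
c=ctrl.camera_info('wrist');im,d=ctrl.read_camera('wrist');cv2.imwrite('pics/w15.png',im)
P=cloud(c,d);P[300:]=0
tops(.090,.103,P)
```

```text
t 33.05 tcp [0.5702 0.3723 0.2881] yaw -79.28 q6 1.84 open 84.8 F [-0.3 -0.   0.2]
  -> offset [-0.41  0.04 23.32] turn -0.005 rows 3.7
uv [314 176] z 0.0948 c [0.5683 0.3751] size [0.0645 0.0571] ang 11.0 mean [0.5695 0.3754]
uv [366 238] z 0.0985 c [0.5045 0.2963] size [0.0393 0.0385] ang 62.3 mean [0.505  0.2974]
uv [286 270] z 0.095 c [0.4382 0.3887] size [0.0637 0.0569] ang 15.8 mean [0.4396 0.3888]
```

View pics/w15.png

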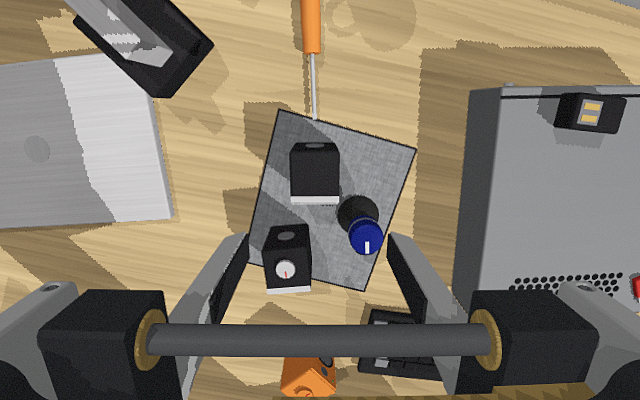

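Emit:
step_arm:
  offset:
    - [-0.4,0,5]
    - [-0.4,0,10]
    - [-0.4,0,15]
    - [-0.4,0,20]
    - [-0.4,0,22.5]
    - [-0.4,0,23.2]
    - [-0.4,0,23.2]
    - [-0.4,0,23.2]
  turn: [0,-0.005,-0.005,-0.005,-0.005,-0.005,-0.005,-0.005]
  jaw: [8.5,8.5,8.5,8.5,8.5,8.5,8.5,8.5]

```text
time: 34.1
tool_pos: [0.5711, 0.3783, 0.0592]
ee_rot: [-0.002, 0.772, -0.636, 0.001]
force: [-0.4, -0.7, -0.1]
opening: 0.899
```

Run:
```python
from h import *
go(.5688,.376,.0549,-79)
```

```text
t 34.1 tcp [0.5711 0.3783 0.0592] yaw -78.92 q6 1.84 open 84.5 F [-0.4 -0.7 -0.1]
  -> offset [0.18 0.28 0.43] turn 0.001 rows 0.1
```

Emit:
step_arm:
  offset:
    - [0,0,0]
    - [0,0,0]
    - [0,0,0]
  turn: [0,0,0]
  jaw: [8.5,8.5,8.5]

```text
time: 34.48
tool_pos: [0.5696, 0.3779, 0.0572]
ee_rot: [-0.0, 0.772, -0.635, 0.0]
force: [0.0, -0.1, -0.2]
opening: 0.909
```

Run:
```python
from h import *
go(.5688,.376,.0549,-79)
```

```text
t 34.48 tcp [0.5696 0.3779 0.0572] yaw -78.89 q6 1.84 open 85.4 F [ 0.  -0.1 -0.2]
  -> offset [0.17 0.12 0.23] turn 0.002 rows 0.0
```

Emit:
step_arm:
  offset:
    - [0.2,0.1,0.2]
    - [0.2,0.1,0.2]
    - [0.2,0.1,0.2]
    - [0.2,0.1,0.2]
    - [0.2,0.1,0.2]
    - [0.2,0.1,0.2]
    - [0.2,0.1,0.2]
    - [0.2,0.1,0.2]
  turn: [0,0,0,0,0,0,0,0]
  jaw: [8.5,8.5,8.5,5,5,5,5,5]

```text
time: 35.48
tool_pos: [0.5689, 0.3759, 0.0549]
ee_rot: [-0.0, 0.772, -0.635, -0.0]
force: [-0.4, 1.4, -0.5]
opening: 0.639
```

Run:
```python
from h import *
go(.6442,-.0373,.1419,-79)
```

```text
t 35.48 tcp [0.5689 0.3759 0.0549] yaw -78.89 q6 1.83 open 60.1 F [-0.4  1.4 -0.5]
  -> offset [41.99  0.57 -8.72] turn 0.002 rows 6.9
```

Emit:
step_arm:
  offset:
    - [0,0,-2]
    - [0,0,-6]
    - [0,0,-11]
    - [0,0,-16]
    - [2,0,-19]
    - [7,0.1,-19]
    - [12,0.2,-19]
    - [17,0.3,-19]
    - [22,0.3,-19]
    - [27,0.4,-19]
  turn: [0,0,0,0,0,0,0,0,0,0]
  jaw: [5,5,5,5,5,5,5,5,5,5]

```text
time: 36.72
tool_pos: [0.6167, 0.1081, 0.2456]
ee_rot: [0.0, 0.772, -0.635, 0.0]
force: [-0.0, -0.7, -2.9]
opening: 0.637
```

Emit:
step_arm:
  offset:
    - [5,0.1,0]
    - [10,0.1,0]
    - [14,0.2,0]
    - [15,0.2,2]
    - [15,0.2,5]
    - [15,0.2,7]
    - [15,0.2,7]
    - [15,0.2,7]
  turn: [0,0,0,0,0,0,0,0]
  jaw: [5,5,5,5,5,5,5,5]

```text
time: 37.72
tool_pos: [0.6445, -0.0372, 0.1758]
ee_rot: [-0.0, 0.772, -0.635, 0.001]
force: [-0.0, -0.8, -2.8]
opening: 0.637
```

Run:
```python
from h import *
go(.6442,-.0373,.1419,-79)
```

```text
t 37.73 tcp [ 0.6445 -0.0372  0.1758] yaw -78.84 q6 1.18 open 59.9 F [-0.  -0.8 -2.8]
  -> offset [0.01 0.04 3.39] turn 0.003 rows 0.5
```

Emit:
step_arm:
  offset:
    - [0,0,1.5]
    - [0,0,2.8]
    - [0,0,3.1]
    - [0,0,3.3]
    - [0,0,3.4]
    - [0,0,3.4]
    - [0,0,3.4]
  turn: [0,0,0,0,0,0,0]
  jaw: [5,5,5,5,5,5,5]

```text
time: 38.6
tool_pos: [0.6441, -0.0376, 0.1419]
ee_rot: [-0.0, 0.772, -0.635, 0.0]
force: [-4.2, 1.0, 4.8]
opening: 0.638
```

Emit:
step_arm:
  offset:
    - [0,0,0]
    - [0,0,0]
    - [0,0,0]
    - [0,0,-3]
    - [0,0,-8]
    - [0,0,-12]
    - [0,0,-15]
    - [0,0,-15]
    - [0,0,-15]
  turn: [0,0,0,0,0,0,0,0,0]
  jaw: [7.5,8,8,8.2,8.5,8.5,8.5,8.5,8.5]

```text
time: 39.72
tool_pos: [0.6432, -0.0375, 0.289]
ee_rot: [0.001, 0.772, -0.635, -0.001]
force: [-0.1, 0.6, -1.2]
opening: 0.906
```

Run:
```python
from h import *
go(.438,.3897,.29,-74.1)
c=ctrl.camera_info('wrist');im,d=ctrl.read_camera('wrist');cv2.imwrite('pics/w16.png',im)
P=cloud(c,d);P[300:]=0
tops(.177,.186,P);tops(.113,.125,P)
```

```text
t 39.73 tcp [ 0.6432 -0.0375  0.289 ] yaw -78.9 q6 1.18 open 85.2 F [-0.1  0.6 -1.2]
  -> offset [-4.588e+01  1.191e+01 -4.000e-02] turn -0.084 rows 7.6
uv [318 194] z 0.1818 c [ 0.6434 -0.0386] size [0.0653 0.0577] ang 11.2 mean [ 0.6448 -0.0381]
uv [220 105] z 0.1201 c [0.7041 0.0797] size [0.0381 0.0586] ang 5.4 mean [0.7041 0.0792]
```

View pics/w16.png

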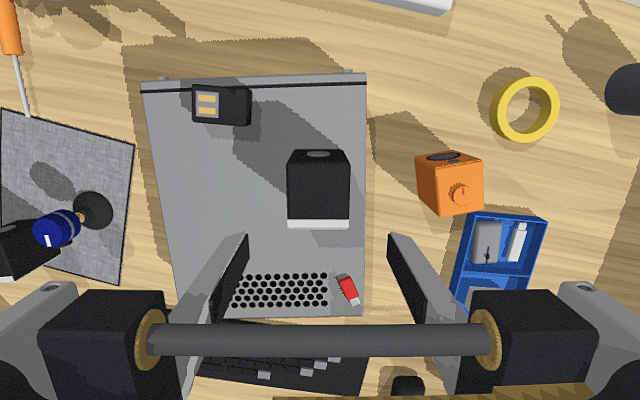

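Emit:
step_arm:
  offset:
    - [-4,1,0]
    - [-9,2.3,0]
    - [-14,3.6,0]
    - [-19,4.9,0]
    - [-24,6.2,0]
    - [-29,7.5,0]
    - [-34,8.8,0]
    - [-39,10.1,0]
    - [-44,11.4,0]
    - [-46,11.9,0]
  turn: [0,-0.01,-0.02,-0.03,-0.04,-0.05,-0.06,-0.07,-0.08,-0.084]
  jaw: [8.5,8.5,8.5,8.5,8.5,8.5,8.5,8.5,8.5,8.5]

```text
time: 41.02
tool_pos: [0.4362, 0.3923, 0.2884]
ee_rot: [0.002, 0.799, -0.601, -0.001]
force: [-0.6, -0.7, -0.0]
opening: 0.905
```

Emit:
step_arm:
  offset:
    - [0,0,0]
    - [0,0,0]
    - [0,0,0]
  turn: [0,0,0]
  jaw: [8.5,8.5,8.5]

```text
time: 41.4
tool_pos: [0.4394, 0.3894, 0.2907]
ee_rot: [0.0, 0.797, -0.603, 0.0]
force: [0.7, 0.5, 0.2]
opening: 0.902
```

Run:
```python
from h import *
go(.438,.3897,.0556,-74.1)
```

```text
t 41.4 tcp [0.4394 0.3894 0.2907] yaw -74.22 q6 1.87 open 84.8 F [0.7 0.5 0.2]
  -> offset [-0.08  0.13 23.51] turn -0.002 rows 3.8
```

Emit:
step_arm:
  offset:
    - [-0.1,0.1,5]
    - [-0.1,0.1,10]
    - [-0.1,0.1,15]
    - [-0.1,0.1,20]
    - [-0.1,0.1,22.5]
    - [-0.1,0.1,23.4]
    - [-0.1,0.1,23.5]
    - [-0.1,0.1,23.5]
    - [-0.1,0.1,23.5]
    - [-0.1,0.1,23.5]
  turn: [0,0,0,0,0,0,0,0,0,0]
  jaw: [8.5,8.5,8.5,8.5,8.5,8.5,8.5,8.5,8.5,8.5]

```text
time: 42.65
tool_pos: [0.4378, 0.3919, 0.0568]
ee_rot: [-0.001, 0.798, -0.602, 0.0]
force: [-0.0, 0.0, 0.2]
opening: 0.903
```

Run:
```python
from h import *
go(.438,.3897,.0556,-74.1)
```

```text
t 42.65 tcp [0.4378 0.3919 0.0568] yaw -74.07 q6 1.88 open 84.9 F [-0.   0.   0.2]
  -> offset [0.22 0.04 0.12] turn 0.0 rows 0.0
```

Emit:
step_arm:
  offset:
    - [0.2,0,0.1]
    - [0.2,0,0.1]
    - [0.2,0,0.1]
    - [0.2,0,0.1]
    - [0.2,0,0.1]
    - [0.2,0,0.1]
    - [0.2,0,0.1]
  turn: [0,0,0,0,0,0,0]
  jaw: [8.5,8.5,5,5,5,5,5]

```text
time: 43.52
tool_pos: [0.4378, 0.3896, 0.0548]
ee_rot: [-0.0, 0.798, -0.602, -0.0]
force: [-0.4, 0.4, -0.1]
opening: 0.634
```

Run:
```python
from h import *
go(.5504,.0092,.1426,-74.09)
```

```text
t 43.52 tcp [0.4378 0.3896 0.0548] yaw -74.08 q6 1.87 open 59.6 F [-0.4  0.4 -0.1]
  -> offset [39.67 -0.39 -8.78] turn 0.0 rows 6.5
```

Emit:
step_arm:
  offset:
    - [0,0,-2]
    - [0,0,-6]
    - [0,0,-11]
    - [0,0,-16]
    - [2,0,-19]
    - [7,0,-19]
    - [12,-0.1,-19]
    - [17,-0.2,-19]
    - [22,-0.2,-19]
    - [27,-0.3,-19]
  turn: [0,0,0,0,0,0,0,0,0,0]
  jaw: [5,5,5,5,5,5,5,5,5,5]

```text
time: 44.78
tool_pos: [0.5139, 0.1291, 0.2434]
ee_rot: [0.001, 0.798, -0.602, -0.001]
force: [0.9, 0.3, -4.0]
opening: 0.634
```

Emit:
step_arm:
  offset:
    - [5,0,0]
    - [10,-0.1,0]
    - [12,-0.1,0]
    - [12.7,-0.1,2]
    - [12.7,-0.1,5]
    - [12.7,-0.1,7]
    - [12.7,-0.1,7]
    - [12.7,-0.1,7]
  turn: [0,0,0,0,0,0,0,0]
  jaw: [5,5,5,5,5,5,5,5]

```text
time: 45.78
tool_pos: [0.5508, 0.0093, 0.1753]
ee_rot: [-0.0, 0.798, -0.602, 0.0]
force: [0.2, 0.5, -4.4]
opening: 0.637
```

Run:
```python
from h import *
go(.5504,.0092,.1418,-74.09)
```

```text
t 45.77 tcp [0.5508 0.0093 0.1753] yaw -74.05 q6 1.15 open 59.9 F [ 0.2  0.5 -4.4]
  -> offset [-0.    0.05  3.35] turn 0.001 rows 0.5
```

Emit:
step_arm:
  offset:
    - [0,0,1.5]
    - [0,0,2.8]
    - [0,0,3.1]
    - [0,0,3.3]
    - [0,0,3.35]
    - [0,0,3.35]
    - [0,0,3.35]
  turn: [0,0,0,0,0,0,0]
  jaw: [5,5,5,5,5,5,5]

```text
time: 46.65
tool_pos: [0.5509, 0.0089, 0.1418]
ee_rot: [-0.0, 0.798, -0.602, 0.0]
force: [-1.0, -0.7, -1.4]
opening: 0.64
```

Emit:
step_arm:
  offset:
    - [0,0,0]
    - [0,0,0]
    - [0,0,0]
    - [0,0,-3]
    - [0,0,-8]
    - [0,0,-12]
    - [0,0,-15]
    - [0,0,-15]
    - [0,0,-15]
  turn: [0,0,0,0,0,0,0,0,0]
  jaw: [7.5,8,8,8,8,7.5,7.5,7.5,7.5]

```text
time: 47.78
tool_pos: [0.5498, 0.009, 0.2898]
ee_rot: [0.001, 0.798, -0.602, -0.001]
force: [-1.5, -0.3, 0.3]
opening: 0.795
```

Run:
```python
from h import *
go(.5007,.296,.29,-77.07)
c=ctrl.camera_info('wrist');im,d=ctrl.read_camera('wrist');cv2.imwrite('pics/w17.png',im)
P=cloud(c,d);P[300:]=0
tops(.177,.186,P);tops(.113,.125,P)
```

```text
t 47.77 tcp [0.5498 0.009  0.2898] yaw -74.08 q6 1.15 open 74.7 F [-1.5 -0.3  0.3]
  -> offset [-2.895e+01 -3.150e+00 -1.000e-02] turn 0.052 rows 4.7
uv [398 111] z 0.1819 c [ 0.6423 -0.0382] size [0.065  0.0578] ang 10.9 mean [ 0.6433 -0.0373]
uv [318 194] z 0.1818 c [0.5508 0.0081] size [0.0638 0.0578] ang 16.3 mean [0.5517 0.0082]
uv [291  21] z 0.1201 c [0.7031 0.0807] size [0.0386 0.058 ] ang 6.9 mean [0.7017 0.0794]
```

View pics/w17.png

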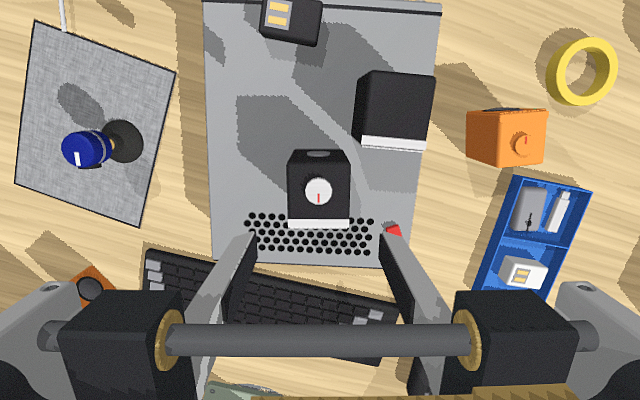

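Emit:
step_arm:
  offset:
    - [-4,-0.4,0]
    - [-9,-1,0]
    - [-14,-1.5,0]
    - [-19,-2.1,0]
    - [-24,-2.6,0]
    - [-28,-3,0]
    - [-29,-3.2,0]
    - [-29,-3.2,0]
    - [-29,-3.2,0]
    - [-29,-3.2,0]
  turn: [0,0.01,0.02,0.03,0.04,0.05,0.052,0.052,0.052,0.052]
  jaw: [7.5,7.5,7.5,7.5,7.5,7.5,7.5,7.5,7.5,7.5]

```text
time: 49.08
tool_pos: [0.5022, 0.2953, 0.2912]
ee_rot: [0.0, 0.782, -0.624, 0.0]
force: [-0.5, 0.2, 0.5]
opening: 0.797
```

Run:
```python
from h import *
go(.5007,.296,.0585,-77.07)
```

```text
t 49.08 tcp [0.5022 0.2953 0.2912] yaw -77.17 q6 1.73 open 74.9 F [-0.5  0.2  0.5]
  -> offset [-0.11  0.13 23.27] turn -0.002 rows 3.7
```

Emit:
step_arm:
  offset:
    - [-0.1,0.1,5]
    - [-0.1,0.1,10]
    - [-0.1,0.1,15]
    - [-0.1,0.1,20]
    - [-0.1,0.1,22.5]
    - [-0.1,0.1,23.2]
    - [-0.1,0.1,23.3]
    - [-0.1,0.1,23.3]
    - [-0.1,0.1,23.3]
    - [-0.1,0.1,23.3]
  turn: [0,0,0,0,0,0,0,0,0,0]
  jaw: [7.5,7.5,7.5,7.5,7.5,7.5,7.5,7.5,7.5,7.5]

```text
time: 50.32
tool_pos: [0.5012, 0.2976, 0.0593]
ee_rot: [-0.001, 0.782, -0.623, 0.0]
force: [-0.2, -0.3, -0.2]
opening: 0.798
```

Run:
```python
from h import *
go(.5007,.296,.0585,-77.07)
```

```text
t 50.33 tcp [0.5012 0.2976 0.0593] yaw -77.06 q6 1.73 open 75.0 F [-0.2 -0.3 -0.2]
  -> offset [0.14 0.09 0.08] turn 0.0 rows 0.0
```

Emit:
step_arm:
  offset:
    - [0.15,0.1,0.1]
    - [0.15,0.1,0.1]
    - [0.15,0.1,0.1]
    - [0.15,0.1,0.1]
    - [0.15,0.1,0.1]
    - [0.15,0.1,0.1]
    - [0.15,0.1,0.1]
    - [0.15,0.1,0.1]
  turn: [0,0,0,0,0,0,0,0]
  jaw: [7.5,7.5,3.5,3.5,3.5,3.5,3.5,3.5]

```text
time: 51.32
tool_pos: [0.5, 0.2957, 0.0573]
ee_rot: [-0.0, 0.782, -0.623, 0.0]
force: [0.0, 1.0, 0.6]
opening: 0.466
```

Run:
```python
from h import *
go(.6087,.1010,.1456,-77.07)
```

```text
t 51.33 tcp [0.5    0.2957 0.0573] yaw -77.06 q6 1.73 open 43.8 F [0.  1.  0.6]
  -> offset [21.4  -6.24 -8.83] turn 0.0 rows 3.8
```

Emit:
step_arm:
  offset:
    - [0,0,-2]
    - [0,0,-6]
    - [0,0,-11]
    - [0,0,-16]
    - [1,-0.3,-20]
    - [5,-1.5,-20]
    - [10,-2.9,-20]
    - [15,-4.4,-20]
    - [19,-5.5,-20]
    - [21.4,-6.2,-20]
  turn: [0,0,0,0,0,0,0,0,0,0]
  jaw: [3.5,3.5,3.5,3.5,3.5,3.5,3.5,3.5,3.5,3.5]

```text
time: 52.58
tool_pos: [0.6086, 0.0991, 0.2564]
ee_rot: [0.001, 0.782, -0.624, -0.001]
force: [-0.9, 0.0, -2.1]
opening: 0.461
```

Emit:
step_arm:
  offset:
    - [0,0,0]
    - [0,0,3]
    - [0,0,6]
    - [0,0,8]
    - [0,0,8]
    - [0,0,8]
    - [0,0,8]
  turn: [0,0,0,0,0,0,0]
  jaw: [3.5,3.5,3.5,3.5,3.5,3.5,3.5]

```text
time: 53.45
tool_pos: [0.6092, 0.1015, 0.1791]
ee_rot: [-0.001, 0.782, -0.623, 0.001]
force: [0.2, -0.2, -1.7]
opening: 0.465
```

Run:
```python
from h import *
go(.6087,.1010,.1444,-77.07)
```

```text
t 53.45 tcp [0.6092 0.1015 0.1791] yaw -77.02 q6 1.37 open 43.7 F [ 0.2 -0.2 -1.7]
  -> offset [0.04 0.07 3.47] turn 0.001 rows 0.6
```

Emit:
step_arm:
  offset:
    - [0,0,1.5]
    - [0,0,2.8]
    - [0,0,3.1]
    - [0,0,3.2]
    - [0,0,3.3]
    - [0,0,3.3]
    - [0,0,3.3]
  turn: [0,0,0,0,0,0,0]
  jaw: [3.5,3.5,3.5,3.5,3.5,3.5,3.5]

```text
time: 54.32
tool_pos: [0.6085, 0.1009, 0.1445]
ee_rot: [-0.0, 0.782, -0.623, 0.0]
force: [-0.4, 0.1, -1.2]
opening: 0.463
```

Emit:
step_arm:
  offset:
    - [0,0,0.1]
    - [0,0,0.1]
  turn: [0,0]
  jaw: [3.5,3.5]

```text
time: 54.58
tool_pos: [0.6087, 0.1009, 0.1443]
ee_rot: [-0.0, 0.782, -0.623, 0.0]
force: [-1.7, 0.5, 2.7]
opening: 0.459
```

Emit:
step_arm:
  offset:
    - [0,0,0]
    - [0,0,0]
    - [0,0,0]
    - [0,0,-3]
    - [0,0,-8]
    - [0,0,-13]
    - [0,0,-18]
    - [0,1,-21]
    - [0,3,-22]
    - [0,3,-22]
  turn: [0,0,0,0,0,0,0,0,0,0]
  jaw: [6,7,7.5,7.5,7.5,7.5,7.5,7.5,7.5,7.5]

```text
time: 55.82
tool_pos: [0.5792, 0.0942, 0.3651]
ee_rot: [-0.001, 0.782, -0.623, 0.001]
force: [0.9, 1.1, 0.6]
opening: 0.797
```

Emit:
step_arm:
  offset:
    - [4,0,0]
    - [4,0,0]
    - [4,0,0]
  turn: [0,0,0]
  jaw: [7.5,7.5,7.5]

```text
time: 56.2
tool_pos: [0.588, 0.0555, 0.362]
ee_rot: [0.0, 0.782, -0.623, -0.001]
force: [-0.4, -0.1, -0.9]
opening: 0.794
```

Run:
```python
from h import *
go(.6,.1,.3,-77.07)
c=ctrl.camera_info('wrist');im,d=ctrl.read_camera('wrist');cv2.imwrite('pics/w18.png',im)
P=cloud(c,d);P[300:]=0
tops(.176,.190,P);tops(.113,.125,P);tops(.029,.037,P)
hsv=cv2.cvtColor(im,cv2.COLOR_BGR2HSV);b=cv2.inRange(hsv,(100,120,40),(130,255,255))>0
q=P[b&(P[...,1]>.05)&(P[...,2]>.178)&(P[...,2]<.19)];print('head top',q.mean(0),cv2.minEnclosingCircle(q[:,:2].astype(np.float32)))
```

```text
t 56.2 tcp [0.588  0.0555 0.362 ] yaw -77.08 q6 1.29 open 74.7 F [-0.4 -0.1 -0.9]
  -> offset [-4.06 -2.17  6.2 ] turn -0.0 rows 1.2
uv [408 150] z 0.1819 c [ 0.6425 -0.0381] size [0.0648 0.0579] ang 10.9 mean [ 0.6436 -0.0375]
uv [283 151] z 0.1856 c [0.6109 0.0994] size [0.0413 0.039 ] ang 48.3 mean [0.6113 0.1002]
uv [348 216] z 0.1819 c [0.5508 0.0082] size [0.0641 0.0571] ang 15.5 mean [0.552  0.0086]
uv [318  75] z 0.12 c [0.7033 0.0812] size [0.037  0.0572] ang 5.5 mean [0.7034 0.0813]
uv [523 270] z 0.033 c [ 0.4736 -0.3564] size [0.0364 0.056 ] ang 6.1 mean [ 0.4736 -0.355 ]
head top [0.61281564 0.1001629  0.18516038] ((0.610444188117981, 0.10045609623193741), 0.02201204188168049)
```

View pics/w18.png

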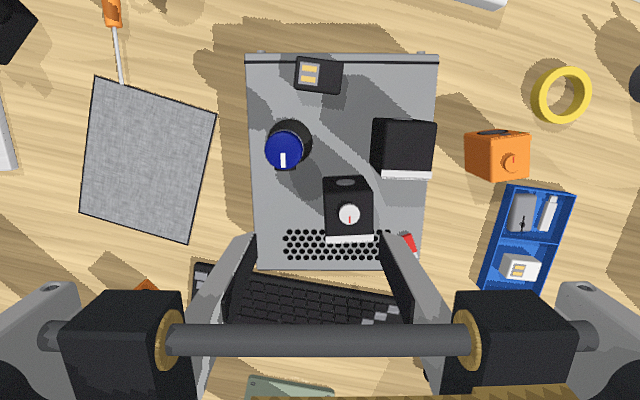

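Everything is back in place: webcam (283,148), dial speaker (348,215) and plain speaker (404,148) stand upright on the PC, and the charger (520,268) lies in the tray. All are within about 2 mm of the start, and the gripper is well clear. I'm handing in.

Run:
```python
from bench import ctrl
print(ctrl.finish_job(), ctrl.state()['time'])
```

```text
the job is handed in; nothing more can be done
the job is handed in; nothing more can be done
```

The white charger is in the tray's empty compartment, and both speakers and the webcam are back where they stood. I handed the job in at about 56 s of the 141 s allowed; hand-in reports no verdict.

I moved the webcam, the dial speaker and then the plain speaker onto the mouse mat. I then laid the charger in the tray and returned the plain speaker, dial speaker and webcam, in that order.

My last wrist-camera check showed:
- **Speakers and webcam:** each was within about 2 mm of its starting place, with speaker yaw within about 1°. Their tops were at the right height, so they stand upright.
- **White charger:** flat, with its top at 33 mm as expected, and within a few millimetres of the compartment's centre.
- **Black charger:** in the same place as at the start, within about 1 mm.
- **Gripper:** open, with its fingertips about 170 mm above the tallest item.

Two things disagreed slightly:
- The arm settled 2–3 mm off on the pick-ups from the mat, so I corrected it before closing each time.
- The top and wrist cameras put the compartment's centre about 5 mm apart. I used the wrist value, and the charger landed inside the limits.

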